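# Load the tile crank for the kiln

## Task

Load the tile crank for the next firing, one full-width test tile to a level: lay a tile on the two rails of the crank's shelf, seat a deck on the shelf's four posts, lay a tile on that deck's rails, seat the other deck on top and lay the last tile on it, every tile flat, centred and square on its rails between the posts and every deck fully down on its posts. The two narrow strips would drop between the rails, so leave them, the star ornament and the little vase where they lie.

Things in the scene. Friction and masses are not known exactly. Their poses are not given: they have to be found in the camera images.
- crank_base: foot of the tile crank, grey-buff fireclay, loose, 1.2 kg: slab 116 x 204 (y) x 14 mm; origin: centre of its underside. Two 8 mm rails along y at x = -23, +23 mm, 112 mm long, tops at z = 19: a tile lies across both. Four 13 mm posts with tapered heads at x = -23, +23, y = -77, +77, tops at z = 40. A deck seated on them has its origin at z = 35 above this one, long axes parallel, either way round
- deck_a: loose crank deck, buff fireclay, 0.24 kg, posts up: plate 62 (x) x 172 (y) x 10 mm; origin: centre of its underside. Grip across the 62 mm at mid-length. Rails and posts at the same x, y as the shelf's; rail tops z = 15, post tops z = 36. Corners cut away 5 mm deep below to sit over the posts of the level beneath, 4 mm play each way; on the other deck it sits 31 mm above that one's origin
- deck_b: the other loose crank deck, the same as deck_a in every way: either goes first
- tile_a: full-width bisque test tile, flat, plain off-white, 54 (x) x 115 (y) x 6 mm, 60 g, lying flat. Origin: centre of its underside, z up. On its level its length lies along the rails. The three full-width tiles are alike: any goes on any level. (The thin white sheets lying about are paper, fixed to the table)
- tile_b: a full-width bisque test tile, the same as tile_a
- tile_c: a full-width bisque test tile, the same as tile_a
- strip_a: a look-alike to leave: narrow bisque strip 36 mm wide (x), 115 mm long (y), 6 mm thick, too narrow for the rails. Origin at the centre of its underside
- strip_b: a look-alike to leave: a second narrow strip, the same as strip_a
- star: a bystander to leave: flat bisque star ornament, 67 x 64 x 9 mm. Origin at the centre of its underside
- vase: a bystander to leave: small round off-white bisque vase, 67 mm across, 66 mm high, standing. Origin at the centre of its underside
Things that resemble listed ones, but are neither listed nor needed, are in the scene too. What is shaped like the deck_a but purple is not meant.

How it is judged:
By the outcome, as a careful person would: the job done as asked, in the order asked, and still so for the second after the job is handed in, with the robot touching nothing.
It also fails if it takes over 128 s, if anything falls off the work surface, if the arm or the gripper's body presses on something with over 40 N, if the wrist force passes 120 N, or if a joint passes its speed limit or range.

## Robot

A 6-joint arm with a two-finger parallel gripper is mounted at the origin on the work surface; the furniture and walls round the work are solid. World frame = base frame: x ahead of the robot, y to its left, z up, the work surface at z = 0. Lengths are in m, angles in degrees, forces in N, time in s.
With the tool pointing down it reaches from about 0.4 to 0.925 m from the base axis. Payload 3.4 kg.
Tool frame: the origin (TCP) lies between the finger pads; the fingertips stand 11 mm ahead of it and the grasp point (between the pads) lies 8 mm behind it; z points along the fingers, y is the line along which they close (so a half turn about z gives the same grasp; the last joint's range is limited). The gripper opens to 85 mm and grips with 20 to 120 N. Pads are 22 mm wide; open, the fingers measure 114 mm over their backs; the gripper's body (76 mm by 85 mm) begins 54 mm behind the grasp point. The pads swing forward as they close: fully open they stand 13 mm farther back than shut.
Start: joints at [-73.768, 17.578, 86.31, -0, 76.112, -4.211], TCP at [0.201, -0.539, 0.216] pointing down, gripper open.
Joint ranges: [-179.03, 179.03], [-60, 130.46], [8.19, 133.38], [-81.62, 261.62], [5.75, 156.47], [-153.77, 153.77]. Speed limits (degrees/s): [147.25, 147.25, 180, 180, 180, 180].

## Interface

Orientations are given as [roll, pitch, yaw] about the fixed x, y, z axes, in that order (R = Rz(yaw) Ry(pitch) Rx(roll)).
In Python, from workcell import r gives the robot as it stands.
- The arm moves only by the tool step_arm, never from a script. Its argument "series" is a list of rows, each an object of numbers: "dx", "dy", "dz": the shift along the tool's x, y, z in units of 40 mm (1.0 is 40 mm); "spin": the turn about the tool's z in units of 6 degrees (1.0 is 6 degrees); "claw": the finger opening in mm, from 0 to 85.4. In form: [{"dx": .., "dy": .., "dz": .., "spin": .., "claw": ..}, ...]. A call has 1 to 10 rows; each row is the pose to reach, as a shift and turn from the pose commanded when the call began, along the tool's axes at that moment; what a row does not reach only later rows make up. A row lasts 1/10 s, in which the tool goes at most 50 mm and 8.59 degrees, less where a joint would pass 70% of its speed; a pose out of reach is approached as far as the arm can. A call with a gripper value outside its range is refused whole. The fingers move at their own pace and stop on an object; "squeeze" is the grip in N (left out, the last holds). Time passes only in rows, so rows that repeat a pose let the fingers close. It gives the time, the measured TCP pose, the force, the opening and the grip force at its end, in the units of the state.
- r.get_obs(): the state, without advancing time (a new reading comes with each control period).
- r.capture(name): name is "side" or "top" or "wrist"; returns the picture (400x640x3 uint8, blue, green, red); there is no depth.
- r.camera_model(name): a dict with "intrinsics" (3x3 intrinsics, pixels), "position" and "rotation" of the camera in the world; the wrist camera has in their place "T_tool_cam" (4x4, takes a point from camera to tool coordinates, whose origin is the TCP and whose axes are the flange's). Camera axes: x right, y down, z forward; pixel columns grow to the right and rows downward; lengths in m; the calibration is good to about 2 mm. A picture is of the moment at which its call begins: read the wrist's pose just before it. camera_model takes no time and is no camera call.
- r.finish_job(): hands the job in; it is judged then, once.
Trained networks look in the newest picture that a camera, given by its name, has taken for a name from the list of things; names that differ only in an ending like _2 or _b are one class to them, and where a whole thing is asked for, a point or a joint stands for the part that bears it (a point fixed in the world has none). Each returns a list of dicts, best first, with "p" (0 to 1); they miss things now and then, are a little off and sometimes report something else, mostly with a low value. They report only what shows in the picture. A call takes as long as a camera call. They do not tell look-alikes from the thing itself.
- r.recognise(camera, thing): "centre" ([column, row] in pixels, amid what is visible of it).
- r.masks_of(camera, thing): "pixels" (400x640 bool, what is visible of it) and "centre" ([column, row] in pixels, amid what is visible of it).
The state is a dict: "time": time; "joint_positions": joint angles; "qd": joint speeds; "effort": joint torques, N m; "tool_pos": TCP position; "orientation": TCP orientation; "force": force on the tool from outside, world axes, zero at the start; "torque": the same for the moment, N m; "finger_gap": opening from 0.0 (shut) to 1.0 (fully open); "grip_force": force on a finger pad.
Only numpy, scipy, OpenCV 4.12 (cv2) and the standard library are available. Lean on these libraries where they do the work, as an engineer would, in place of code of your own. Each camera call takes 0.05 s, during which the arm holds its last target. There are 200 camera calls.

## Working session

There is one attempt and no reset: what is moved stays moved. The work goes in short steps, Python scripts to look and compute and a tool call to move; the robot and the scene stay as the last step left them, time stands still between calls to the robot, and variables do not carry over. Pictures are saved under pics/ and viewed, at most 14 in all, crops included, and the job is handed in when it is done.

Besides the shell and the picture viewer there is one more tool, called by a JSON object that holds its "name" and its "arguments". step_arm: Moves the arm, as the interface text tells. Its arguments: {"type":"object","properties":{"series":{"type":"array","items":{"type":"object","properties":{"dx":{"type":"number"},"dy":{"type":"number"},"dz":{"type":"number"},"spin":{"type":"number"},"claw":{"type":"number"}}}},"squeeze":{"type":"number"}},"required":["series"]}

```bash
mkdir -p pics; ls; python3 - <<'E'
from workcell import r
import cv2
o=r.get_obs();print(o)
for n in("top","side"):
    cv2.imwrite(f"pics/{n}0.png",r.capture(n)); m=r.camera_model(n);print(n,m)
print(r.camera_model("wrist"))
E
```

```text
pics
{'time': 0.0, 'joint_positions': array([-7.37691839e+01,  1.76211594e+01,  8.63842062e+01,  3.56113313e-04,
        7.61096074e+01, -4.21234124e+00]), 'qd': array([ 0.01329021, -0.0145271 ,  0.0229019 , -0.07832544, -0.05193813,
        0.03155238]), 'effort': array([ 2.55148931e-03, -4.57549775e+01, -2.51917398e+01,  2.08307060e-04,
        1.31949745e-02,  1.25300653e-05]), 'tool_pos': array([ 0.20060061, -0.5381001 ,  0.21538998]), 'orientation': array([-1.79885363e+02, -8.78970074e-03,  2.04430627e+01]), 'force': array([ 0.65696851, -0.3353698 ,  0.9549754 ]), 'torque': array([ 0.01897832, -0.05116386,  0.01421448]), 'grip_force': 0.0, 'finger_gap': 1.003000451962522}
top {'intrinsics': array([[467.83178517,   0.        , 318.18298306],
       [  0.        , 467.83178517, 197.44223771],
       [  0.        ,   0.        ,   1.        ]]), 'position': array([ 0.36571127, -0.00682453,  1.54204187]), 'rotation': array([-1.73579585e+02, -1.65329488e-01, -9.06687133e+01])}
side {'intrinsics': array([[387.14201355,   0.        , 321.15267128],
       [  0.        , 387.14201355, 202.12198164],
       [  0.        ,   0.        ,   1.        ]]), 'position': array([0.17611778, 0.93108767, 0.53790242]), 'rotation': array([-116.33104873,    0.82594443, -160.24758515])}
{'intrinsics': array([[293.23099408,   0.        , 318.33755571],
       [  0.        , 293.23099408, 205.03081745],
       [  0.        ,   0.        ,   1.        ]]), 'T_tool_cam': array([[ 1.22291795e-03, -9.55014198e-01, -2.96557559e-01,
         7.57177990e-02],
       [ 9.99999251e-01,  1.18107458e-03,  3.20255013e-04,
         2.51532290e-04],
       [ 4.44085108e-05, -2.96557728e-01,  9.55014927e-01,
        -1.57379296e-01],
       [ 0.00000000e+00,  0.00000000e+00,  0.00000000e+00,
         1.00000000e+00]])}
```

View pics/top0.png

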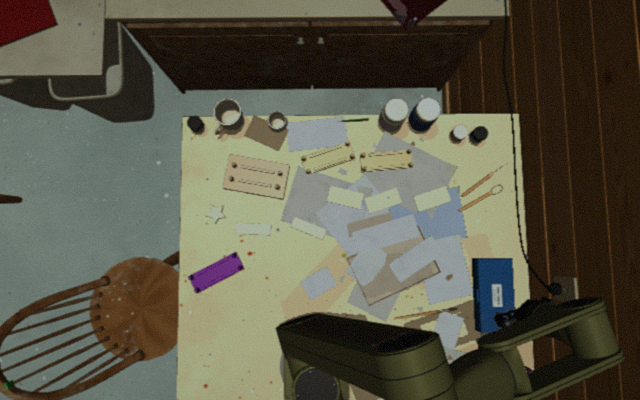

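View pics/side0.png

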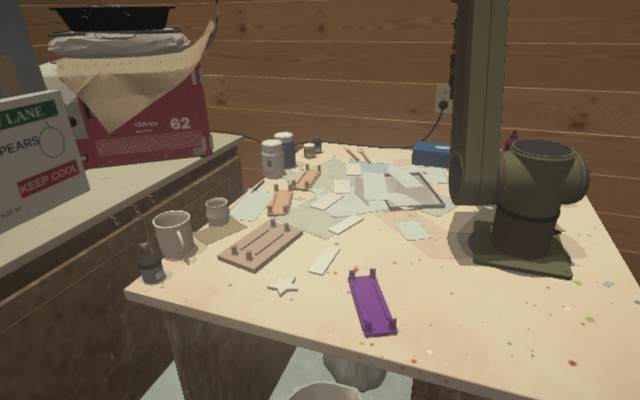

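The top view shows the base at (256,176), decks at (328,158) and (387,161), tiles at (346,198), (383,201) and (433,199), strips at (253,229) and (308,228), and the purple decoy at (216,272). The side view agrees with this.

```bash
cat > h.py <<'E'
from workcell import r
import numpy as np, cv2
from scipy.spatial.transform import Rotation as Ro
def pose(cam,obs=None):
    m=r.camera_model(cam);K=m["intrinsics"]
    if cam!="wrist": return K,Ro.from_euler("xyz",m["rotation"],degrees=True).as_matrix(),np.array(m["position"])
    o=obs or r.get_obs(); T=m["T_tool_cam"];Rt=Ro.from_euler("xyz",o["orientation"],degrees=True).as_matrix()
    return K,Rt@T[:3,:3],Rt@T[:3,3]+o["tool_pos"]
def plane(P,px,z):
    K,R,t=P; px=np.atleast_2d(px).astype(float)
    d=np.c_[px,np.ones(len(px))]@np.linalg.inv(K).T@R.T
    return t+d*((z-t[2])/d[:,2])[:,None]
def proj(P,X):
    K,R,t=P; q=(np.atleast_2d(X)-t)@R@K.T; return q[:,:2]/q[:,2:]
def tri(obs):  # list of (P,px)
    A=np.zeros((3,3));b=np.zeros(3)
    for P,px in obs:
        d=plane(P,px,0)[0]-P[2];d/=np.linalg.norm(d);M=np.eye(3)-np.outer(d,d);A+=M;b+=M@P[2]
    return np.linalg.solve(A,b)
def rect(P,mask,z):
    """min-area rectangle of a mask on plane z: centre(mm), long side, short side, yaw of long axis"""
    cs=cv2.findContours(mask.astype(np.uint8),cv2.RETR_EXTERNAL,cv2.CHAIN_APPROX_NONE)[0]
    c=max(cs,key=cv2.contourArea)[:,0,:]
    w=plane(P,c,z)[:,:2]*1000
    (cx,cy),(a,b),th=cv2.minAreaRect(w.astype(np.float32))
    if a<b:a,b,th=b,a,th+90
    return np.round([cx,cy,a,b,(th+90)%180-90],1)
def tool(o,target,yaw=None):
    """target world shift in tool units"""
    Rt=Ro.from_euler("xyz",o["orientation"],degrees=True).as_matrix()
    return (Rt.T@(np.array(target)-o["tool_pos"])/0.04).round(3)
E
python3 - <<'E'
from h import *
for c in("top","side"):
    P=pose(c); r.capture(c)
    for n,z in(("tile_a",.006),("deck_a",.01),("crank_base",.014),("strip_a",.006),("vase",.03),("star",.009)):
        for m in r.masks_of(c,n):
            if m["p"]>.2: print(c,n,round(m["p"],2),np.round(m["centre"]),m["pixels"].sum(),rect(P,m["pixels"],z))
E
```

```text
top tile_a 0.95 [348. 196.] 586 [ 538.3 -102.9  116.2   57.3   75.2]
top tile_a 0.82 [385. 200.] 525 [ 526.7 -226.   112.1   53.3  -72.3]
top tile_a 0.79 [437. 200.] 581 [ 531.7 -389.6  118.1   55.8  -72.9]
top deck_a 0.74 [388. 160.] 982 [ 658.8 -242.2  175.4   66.7  -87.3]
top deck_a 0.6 [328. 157.] 1038 [670.3 -44.3 178.8  68.6 -70.7]
top deck_a 0.6 [213. 273.] 1038 [298.2 322.1 176.3  63.6 -64. ]
top crank_base 0.88 [258. 180.] 2086 [609.5 191.  206.2 114.7  78.8]
top strip_a 0.87 [307. 227.] 388 [439.3  19.8 114.1  38.   68.8]
top strip_a 0.65 [254. 227.] 381 [439.1 201.7 114.   37.5  85.3]
top vase 0.7 [278. 122.] 381 [ 7.922e+02  1.170e+02  7.480e+01  6.630e+01 -3.000e-01]
top star 0.57 [214. 215.] 170 [488.3 323.8  49.8  48.8  82.2]
top star 0.37 [346. 199.] 542 [ 538.6 -103.5  112.2   53.7   76. ]
side tile_a 0.64 [327. 202.] 325 [531.2 -90.8 121.   60.   76.4]
side tile_a 0.62 [342. 186.] 230 [ 518.9 -209.8  116.7   52.3  -70.2]
side tile_a 0.58 [356. 172.] 171 [ 523.6 -375.2  112.5   51.5  -73.7]
side deck_a 0.9 [278. 201.] 628 [672.6 -59.  239.   71.7 -70.3]
side deck_a 0.72 [368. 304.] 2006 [298.5 318.6 201.   69.5 -63. ]
side deck_a 0.58 [311. 181.] 496 [ 659.  -246.9  244.    86.6  -86.4]
side deck_a 0.42 [323. 261.] 454 [432.3 216.2 121.1  37.   86.7]
side crank_base 0.66 [262. 249.] 2328 [601.5 203.4 221.7 129.1  78.9]
side strip_a 0.9 [324. 260.] 454 [434.  209.5 119.5  38.6  86.6]
side strip_a 0.74 [344. 225.] 294 [434.1  31.5 118.6  40.9  68.4]
side vase 0.94 [216. 210.] 594 [793.7 112.7 180.7  67.4 -58.2]
side star 0.75 [284. 285.] 316 [487.9 333.4  68.9  57.5 -57.2]
```

```bash
python3 - <<'E'
from h import *
o=r.get_obs();print(o["time"],tool(o,[.57,-.2,.27]),tool(o,[.57,-.2,.27])*.04)
E
```

```text
0.8 [11.607 -4.714 -1.342] [ 0.46428 -0.18856 -0.05368]
```

{"name": "step_arm", "arguments": {"series": [{"dx": 11.6, "dy": -4.7, "dz": -1.35, "spin": -9.6, "claw": 85}, {"dx": 11.6, "dy": -4.7, "dz": -1.35, "spin": -9.6, "claw": 85}, {"dx": 11.6, "dy": -4.7, "dz": -1.35, "spin": -9.6, "claw": 85}, {"dx": 11.6, "dy": -4.7, "dz": -1.35, "spin": -9.6, "claw": 85}, {"dx": 11.6, "dy": -4.7, "dz": -1.35, "spin": -9.6, "claw": 85}, {"dx": 11.6, "dy": -4.7, "dz": -1.35, "spin": -9.6, "claw": 85}, {"dx": 11.6, "dy": -4.7, "dz": -1.35, "spin": -9.6, "claw": 85}, {"dx": 11.6, "dy": -4.7, "dz": -1.35, "spin": -9.6, "claw": 85}, {"dx": 11.6, "dy": -4.7, "dz": -1.35, "spin": -9.6, "claw": 85}, {"dx": 11.6, "dy": -4.7, "dz": -1.35, "spin": -9.6, "claw": 85}]}}

```text
time: 1.8
tool_pos: [0.5686, -0.2013, 0.2703]
orientation: [180.0, 0.0, 78.1]
force: [1.0, -1.4, -0.3]
finger_gap: 0.995
grip_force: 0.0
```

{"name": "step_arm", "arguments": {"series": [{}, {}, {}]}}

```text
invalid input
```

```bash
cat >> h.py <<'E'
def look(tag,things,view=None):
    o=r.get_obs();P=pose("wrist",o);im=r.capture("wrist")
    print(o["time"],o["tool_pos"].round(4),o["orientation"].round(2),"qd",abs(o["qd"]).max().round(2))
    if view: cv2.imwrite(f"pics/{view}.png",im)
    res=[]
    for n,z in things:
        for m in r.masks_of("wrist",n):
            if m["p"]>.3:
                print(tag,n,round(m["p"],2),np.round(m["centre"]),rect(P,m["pixels"],z)); res.append((n,m["pixels"]))
    np.savez(f"{tag}.npz",K=P[0],R=P[1],t=P[2],im=im,**{f"{n}{i}":m for i,(n,m) in enumerate(res)})
E
python3 -c "
from h import *
look('l1',[('tile_a',.006),('deck_a',.01)],'w1')"
```

```text
1.8 [ 0.5686 -0.2013  0.2703] [1.7998e+02 2.0000e-02 7.8050e+01] qd 44.46
l1 tile_a 0.75 [295. 188.] [ 526.2 -226.6  114.6   56.5  -71.3]
l1 tile_a 0.73 [319. 283.] [ 531.2 -388.7  116.6   55.7  -72.4]
l1 tile_a 0.63 [281. 105.] [ 539.1 -102.7  114.6   53.9   75.9]
l1 deck_a 0.77 [385. 178.] [ 660.2 -242.6  178.3   65.9  -85.4]
l1 deck_a 0.67 [380.  44.] [674.7 -58.7 147.8  64.2 -69.8]
```

View pics/w1.png

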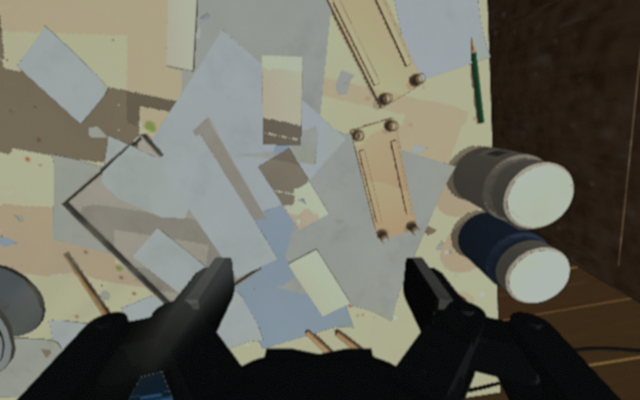

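{"name": "step_arm", "arguments": {"series": [{"dx": 6.8, "dy": 1.4, "dz": 0, "spin": 0, "claw": 85}, {"dx": 6.8, "dy": 1.4, "dz": 0, "spin": 0, "claw": 85}, {"dx": 6.8, "dy": 1.4, "dz": 0, "spin": 0, "claw": 85}, {"dx": 6.8, "dy": 1.4, "dz": 0, "spin": 0, "claw": 85}, {"dx": 6.8, "dy": 1.4, "dz": 0, "spin": 0, "claw": 85}, {"dx": 6.8, "dy": 1.4, "dz": 0, "spin": 0, "claw": 85}, {"dx": 6.8, "dy": 1.4, "dz": 0, "spin": 0, "claw": 85}, {"dx": 6.8, "dy": 1.4, "dz": 0, "spin": 0, "claw": 85}, {"dx": 6.8, "dy": 1.4, "dz": 0, "spin": 0, "claw": 85}, {"dx": 6.8, "dy": 1.4, "dz": 0, "spin": 0, "claw": 85}]}}

```text
time: 2.95
tool_pos: [0.6779, 0.0495, 0.2701]
orientation: [-180.0, 0.0, 77.9]
force: [-0.4, 0.2, 0.7]
finger_gap: 0.999
grip_force: 0.0
```

```bash
python3 -c "
from h import *
look('l2',[('tile_a',.006),('deck_a',.01),('crank_base',.014)],'w2')"
```

```text
2.95 [0.6779 0.0495 0.2701] [-1.7999e+02  3.0000e-02  7.7910e+01] qd 0.21
l2 tile_a 0.69 [253. 275.] [ 539.7 -101.6  116.4   53.5   75.2]
l2 tile_a 0.6 [260. 333.] [ 525.3 -215.8   96.    56.4  -71.8]
l2 deck_a 0.79 [325. 224.] [672.6 -49.5 180.1  66.2 -70.6]
l2 deck_a 0.57 [338. 317.] [ 657.8 -214.9  128.4   64.8  -85.6]
l2 deck_a 0.57 [17. 62.] [337.4 269.   96.7  60.6  60.1]
l2 crank_base 0.7 [246.  75.] [610.3 182.4 185.2 116.5  79.1]
```

View pics/w2.png

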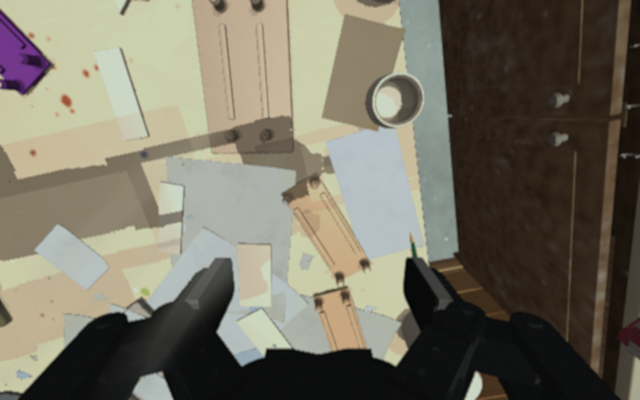

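Wrist views: view 1 shows tiles at (281,105), (295,188) and (319,283) and decks at (385,178) and (380,44). View 2 shows the base cut off at the top edge (246,75), so I'll shift to see it whole.

{"name": "step_arm", "arguments": {"series": [{"dx": 3.5, "dy": -1.7, "dz": 0, "spin": 0, "claw": 85}, {"dx": 3.5, "dy": -1.7, "dz": 0, "spin": 0, "claw": 85}, {"dx": 3.5, "dy": -1.7, "dz": 0, "spin": 0, "claw": 85}, {"dx": 3.5, "dy": -1.7, "dz": 0, "spin": 0, "claw": 85}, {"dx": 3.5, "dy": -1.7, "dz": 0, "spin": 0, "claw": 85}, {"dx": 3.5, "dy": -1.7, "dz": 0, "spin": 0, "claw": 85}]}}

```text
time: 3.75
tool_pos: [0.6412, 0.2017, 0.27]
orientation: [180.0, 0.1, 78.0]
force: [-0.2, 0.4, -0.6]
finger_gap: 0.992
grip_force: 0.0
```

```bash
cat >> h.py <<'E'
from scipy.optimize import minimize
def box(cx,cy,sx,sy,z0,z1):
    return np.array([[cx+i*sx/2,cy+j*sy/2,z] for i in(-1,1) for j in(-1,1) for z in(z0,z1)])
def posts(z0,z1): return [box(x,y,9,9,z0,z1) for x in(-23,23) for y in(-77,77)]
MODEL={"tile_a":[box(0,0,54,115,0,6)],"deck_a":[box(0,0,62,172,0,10)]+posts(10,36),
 "crank_base":[box(0,0,116,204,0,14)]+posts(14,40)}
def sil(P,name,p,s=4):
    R=Ro.from_euler("z",p[3],degrees=True).as_matrix();im=np.zeros((400*s,640*s),np.uint8)
    for b in MODEL[name]:
        q=proj(P,(b@R.T+p[:3])/1000)
        cv2.fillConvexPoly(im,cv2.convexHull(np.round(((q+.5)*s-.5)*16).astype(np.int32)),1,shift=4)
    return im
def fit(views,name,p0,freez=True,s=4):
    """views: list of (P,mask); p=[x,y,z mm,yaw of long axis]; returns fitted pose & mean IoU"""
    big=[cv2.resize(m.astype(np.float32),None,fx=s,fy=s,interpolation=cv2.INTER_LINEAR)>.5 for _,m in views]
    def full(v): return [v[0],v[1],v[3] if freez else p0[2],v[2]-90]
    def cost(v):
        c=0
        for (P,_),M in zip(views,big):
            S=sil(P,name,full(v),s)>0; c+=1-(S&M).sum()/(S|M).sum()
        return c/len(views)
    x0=np.array([p0[0],p0[1],p0[3]]+([p0[2]] if freez else []));n=len(x0)
    sim=np.vstack([x0]+[x0+np.eye(n)[i]*4 for i in range(n)])
    q=minimize(cost,x0,method="Nelder-Mead",options=dict(initial_simplex=sim,xatol=.05,fatol=1e-5,maxiter=150))
    return np.round(q.x,2),round(1-q.fun,3)
def views(name,xy,tags,rad=60):
    """pick from the saved looks the mask of that thing near xy"""
    out=[]
    for t in tags:
        d=np.load(t+".npz");P=(d["K"],d["R"],d["t"])
        for k in d.files:
            if k.startswith(name):
                m=d[k];c=rect(P,m,.008)[:2]
                if np.hypot(*(c-xy))<rad: out.append((P,m))
    return out
E
cat > a.py <<'E'
from h import *
look('l3',[('crank_base',.014),('deck_a',.01)])
r.capture('top');P=pose('top');d={}
for n in('tile_a','deck_a','crank_base'):
    for i,m in enumerate(r.masks_of('top',n)): d[n+str(i)]=m['pixels']
np.savez('top.npz',K=P[0],R=P[1],t=P[2],**d)
for n,p,tags in(('crank_base',(609,191,0,79),['l3','top']),('crank_base',(609,191,0,79),['l3']),('tile_a',(539,-103,0,75.5),['l1','l2','top']),('tile_a',(526,-226,0,108),['l1','top']),('tile_a',(531,-389,0,107.5),['l1','top']),
  ('deck_a',(671,-46,0,109.5),['l2','top']),('deck_a',(659,-242,0,94),['l1','top'])):
    v=views(n,p[:2],tags)
    print(n,len(v),'z free',*fit(v,n,p),'z0',*fit(v,n,p,False))
E
time python3 a.py
```

```text
3.75 [0.6412 0.2017 0.27  ] [1.7997e+02 5.0000e-02 7.8030e+01] qd 1.33
l3 crank_base 0.88 [298. 175.] [610.9 192.1 203.1 115.5  79.3]
l3 deck_a 0.94 [ 58. 133.] [299.3 326.  188.   80.9 -68.6]
l3 deck_a 0.66 [368. 305.] [672.5 -53.4 192.8  67.6 -71.6]
crank_base 2 z free [611.41 191.41  79.34  -3.18] 0.828 z0 [611.21 191.73  79.29] 0.823
crank_base 1 z free [611.32 191.24  79.32  -1.83] 0.988 z0 [611.52 191.75  79.08] 0.981
tile_a 3 z free [ 539.02 -102.7    75.86   -1.32] 0.932 z0 [ 539.19 -102.56   75.52] 0.931
tile_a 2 z free [ 526.08 -227.22  108.72   -1.75] 0.946 z0 [ 526.45 -226.88  108.49] 0.945
tile_a 2 z free [ 530.99 -390.74  107.94   -1.41] 0.949 z0 [ 531.08 -390.08  107.4 ] 0.947
deck_a 2 z free [ 6.7158e+02 -4.6310e+01  1.0901e+02  5.1000e-01] 0.955 z0 [671.75 -46.2  108.83] 0.956
deck_a 2 z free [ 6.6009e+02 -2.4141e+02  9.4770e+01 -2.0000e-02] 0.928 z0 [ 660.21 -241.42   94.83] 0.928
real	0m24.363s
user	0m19.803s
sys	0m0.479s
```

{"name": "step_arm", "arguments": {"series": [{"dx": -8, "dy": -0.92, "dz": 1, "spin": 0.4, "claw": 85}, {"dx": -8, "dy": -0.92, "dz": 1, "spin": 0.4, "claw": 75}, {"dx": -8, "dy": -0.92, "dz": 1, "spin": 0.4, "claw": 66}, {"dx": -7.97, "dy": -0.92, "dz": 5.25, "spin": 0.4, "claw": 66}, {"dx": -7.97, "dy": -0.92, "dz": 5.25, "spin": 0.4, "claw": 66}, {"dx": -7.97, "dy": -0.92, "dz": 5.25, "spin": 0.4, "claw": 66}, {"dx": -7.97, "dy": -0.92, "dz": 5.25, "spin": 0.4, "claw": 66}, {"dx": -7.97, "dy": -0.92, "dz": 5.25, "spin": 0.4, "claw": 66}, {"dx": -7.97, "dy": -0.92, "dz": 5.25, "spin": 0.4, "claw": 66}, {"dx": -7.97, "dy": -0.92, "dz": 5.25, "spin": 0.4, "claw": 66}]}}

```text
time: 5.1
tool_pos: [0.5376, -0.1026, 0.0587]
orientation: [-179.8, -0.0, 75.5]
force: [-0.3, 0.4, -0.0]
finger_gap: 0.772
grip_force: 0.0
```

```bash
cat >> h.py <<'E'
def go(x,y,z,yaw):
    """mm, deg -> units for step_arm from the present pose"""
    o=r.get_obs();t=tool(o,[x/1e3,y/1e3,z/1e3]);sp=-((yaw-o["orientation"][2]+180)%360-180)/6
    print("dx dy dz spin",t,round(sp,3),"at",(o["tool_pos"]*1000).round(1),o["orientation"].round(2),"t",o["time"])
E
python3 -c "
from h import *
cv2.imwrite('pics/w3.png',r.capture('wrist')); go(539.1,-102.7,16,75.6)"
```

```text
dx dy dz spin [-0.018 -0.002  1.101] -0.01 at [ 539.3 -102.    60.1] [ 1.800e+02 -3.000e-02  7.554e+01] t 5.15
```

View pics/w3.png

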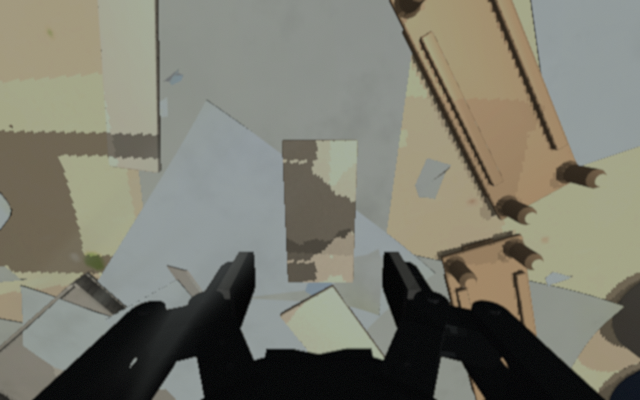

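The tile sits centred between the fingers at columns 283–357, so I'm descending and watching the force.

{"name": "step_arm", "arguments": {"series": [{"dx": -0.02, "dy": 0, "dz": 0.8, "spin": 0, "claw": 64}, {"dx": -0.02, "dy": 0, "dz": 1.1, "spin": 0, "claw": 64}, {"dx": -0.02, "dy": 0, "dz": 1.15, "spin": 0, "claw": 64}, {"dx": -0.02, "dy": 0, "dz": 1.15, "spin": 0, "claw": 64}]}}

```text
time: 5.55
tool_pos: [0.5394, -0.1018, 0.0146]
orientation: [180.0, -0.0, 75.7]
force: [0.2, -0.9, 0.8]
finger_gap: 0.75
grip_force: 0.0
```

{"name": "step_arm", "arguments": {"series": [{"dx": 0, "dy": 0, "dz": 0.03, "spin": 0, "claw": 64}, {"dx": 0, "dy": 0, "dz": 0.05, "spin": 0, "claw": 64}, {"dx": 0, "dy": 0, "dz": 0.05, "spin": 0, "claw": 64}]}}

```text
time: 5.85
tool_pos: [0.5391, -0.1024, 0.0125]
orientation: [179.9, -0.0, 75.6]
force: [-0.5, 0.9, 0.7]
finger_gap: 0.75
grip_force: 0.0
```

{"name": "step_arm", "arguments": {"series": [{"dx": 0, "dy": 0, "dz": 0.03, "spin": 0, "claw": 64}, {"dx": 0, "dy": 0, "dz": 0.05, "spin": 0, "claw": 64}, {"dx": 0, "dy": 0, "dz": 0.05, "spin": 0, "claw": 64}]}}

```text
time: 6.15
tool_pos: [0.5386, -0.1025, 0.0098]
orientation: [-180.0, -0.0, 75.6]
force: [-0.6, 0.7, -0.5]
finger_gap: 0.749
grip_force: 0.0
```

{"name": "step_arm", "arguments": {"series": [{"dx": 0, "dy": 0, "dz": 0.05, "spin": 0, "claw": 60}, {"dx": 0, "dy": 0, "dz": 0.07, "spin": 0, "claw": 60}, {"dx": 0, "dy": 0, "dz": 0.07, "spin": 0, "claw": 60}]}}

```text
time: 6.45
tool_pos: [0.5385, -0.1024, 0.0069]
orientation: [-180.0, 0.0, 75.6]
force: [-0.1, -0.2, -0.1]
finger_gap: 0.702
grip_force: 0.0
```

{"name": "step_arm", "arguments": {"series": [{"dx": 0, "dy": 0, "dz": 0, "spin": 0, "claw": 50}, {"dx": 0, "dy": 0, "dz": 0, "spin": 0, "claw": 50}, {"dx": 0, "dy": 0, "dz": 0, "spin": 0, "claw": 50}, {"dx": 0, "dy": 0, "dz": 0, "spin": 0, "claw": 50}], "squeeze": 25}}

```text
time: 6.85
tool_pos: [0.5388, -0.1024, 0.0072]
orientation: [180.0, 0.0, 75.6]
force: [-0.2, 0.3, 1.1]
finger_gap: 0.584
grip_force: 0.0
```

```bash
python3 -c "
from h import *
cv2.imwrite('pics/w4.png',r.capture('wrist'))"
```

```text
(no output)
```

View pics/w4.png

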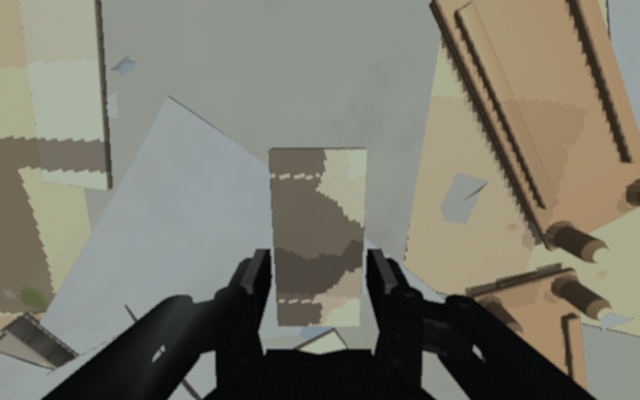

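{"name": "step_arm", "arguments": {"series": [{"dx": 0, "dy": 0, "dz": 0, "spin": 0, "claw": 60}, {"dx": 0, "dy": 0, "dz": 0, "spin": 0, "claw": 60}, {"dx": 0, "dy": 0, "dz": 0.05, "spin": 0, "claw": 60}, {"dx": 0, "dy": 0, "dz": 0.05, "spin": 0, "claw": 60}]}}

```text
time: 7.3
tool_pos: [0.5385, -0.1024, 0.0049]
orientation: [-180.0, 0.0, 75.6]
force: [0.0, -0.4, 0.5]
finger_gap: 0.702
grip_force: 0.0
```

{"name": "step_arm", "arguments": {"series": [{"dx": 0, "dy": 0, "dz": 0.03, "spin": 0, "claw": 60}, {"dx": 0, "dy": 0, "dz": 0.05, "spin": 0, "claw": 60}, {"dx": 0, "dy": 0, "dz": 0.05, "spin": 0, "claw": 60}]}}

```text
time: 7.6
tool_pos: [0.5386, -0.1024, 0.003]
orientation: [-180.0, -0.0, 75.6]
force: [0.2, -0.3, -0.1]
finger_gap: 0.697
grip_force: 0.0
```

{"name": "step_arm", "arguments": {"series": [{"dx": 0, "dy": 0, "dz": 0.03, "spin": 0, "claw": 60}, {"dx": 0, "dy": 0, "dz": 0.05, "spin": 0, "claw": 60}, {"dx": 0, "dy": 0, "dz": 0.05, "spin": 0, "claw": 60}]}}

```text
time: 7.9
tool_pos: [0.5386, -0.1024, 0.001]
orientation: [-180.0, -0.0, 75.6]
force: [-0.2, 0.1, -0.2]
finger_gap: 0.696
grip_force: 0.0
```

{"name": "step_arm", "arguments": {"series": [{"dx": 0, "dy": 0, "dz": 0, "spin": 0, "claw": 48}, {"dx": 0, "dy": 0, "dz": 0, "spin": 0, "claw": 48}, {"dx": 0, "dy": 0, "dz": 0, "spin": 0, "claw": 48}, {"dx": 0, "dy": 0, "dz": 0, "spin": 0, "claw": 48}]}}

```text
time: 8.3
tool_pos: [0.5387, -0.1025, 0.0012]
orientation: [180.0, 0.0, 75.6]
force: [-0.1, 0.6, -0.5]
finger_gap: 0.564
grip_force: 0.0
```

{"name": "step_arm", "arguments": {"series": [{"dx": 0, "dy": 0, "dz": 0, "spin": 0, "claw": 60}, {"dx": 0, "dy": 0, "dz": 0, "spin": 0, "claw": 60}, {"dx": 0, "dy": 0, "dz": 0.05, "spin": 0, "claw": 60}, {"dx": 0, "dy": 0, "dz": 0.05, "spin": 0, "claw": 60}]}}

```text
time: 8.7
tool_pos: [0.5385, -0.1024, -0.0011]
orientation: [-180.0, -0.0, 75.6]
force: [-0.6, 0.5, 0.2]
finger_gap: 0.705
grip_force: 0.0
```

{"name": "step_arm", "arguments": {"series": [{"dx": 0, "dy": 0, "dz": 0.03, "spin": 0, "claw": 60}, {"dx": 0, "dy": 0, "dz": 0.05, "spin": 0, "claw": 60}, {"dx": 0, "dy": 0, "dz": 0.05, "spin": 0, "claw": 60}]}}

```text
time: 9.0
tool_pos: [0.5386, -0.1024, -0.003]
orientation: [-180.0, -0.0, 75.6]
force: [-0.4, -0.4, -0.3]
finger_gap: 0.7
grip_force: 0.0
```

{"name": "step_arm", "arguments": {"series": [{"dx": 0, "dy": 0, "dz": 0.03, "spin": 0, "claw": 60}, {"dx": 0, "dy": 0, "dz": 0.05, "spin": 0, "claw": 60}, {"dx": 0, "dy": 0, "dz": 0.05, "spin": 0, "claw": 60}]}}

```text
time: 9.3
tool_pos: [0.5386, -0.1024, -0.005]
orientation: [-180.0, -0.0, 75.6]
force: [-0.8, 0.2, 0.5]
finger_gap: 0.703
grip_force: 0.0
```

{"name": "step_arm", "arguments": {"series": [{"dx": 0, "dy": 0, "dz": 0.03, "spin": 0, "claw": 60}, {"dx": 0, "dy": 0, "dz": 0.06, "spin": 0, "claw": 60}, {"dx": 0, "dy": 0, "dz": 0.075, "spin": 0, "claw": 60}]}}

```text
time: 9.6
tool_pos: [0.5386, -0.1024, -0.008]
orientation: [-180.0, -0.0, 75.6]
force: [0.2, -0.6, 0.1]
finger_gap: 0.704
grip_force: 0.0
```

```bash
python3 -c "
from h import *
o=r.get_obs();im=r.capture('wrist');print(o['tool_pos'],o['finger_gap'],o['force'])
cv2.imwrite('pics/w5.png',cv2.resize(im[130:330,200:440],None,fx=3,fy=3,interpolation=cv2.INTER_CUBIC))"
```

```text
[ 0.53860195 -0.10240111 -0.00802464] 0.7037506853858982 [ 0.15142131 -0.63598549  0.10572222]
```

View pics/w5.png

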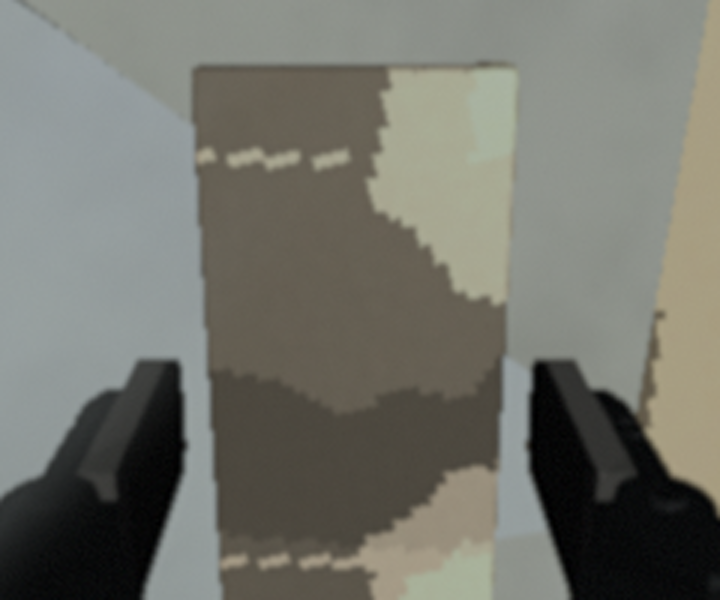

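{"name": "step_arm", "arguments": {"series": [{"dx": 0, "dy": 0, "dz": 0.05, "spin": 0, "claw": 60}, {"dx": 0, "dy": 0, "dz": 0.1, "spin": 0, "claw": 60}, {"dx": 0, "dy": 0, "dz": 0.1, "spin": 0, "claw": 60}]}}

```text
time: 9.95
tool_pos: [0.5384, -0.1024, -0.0122]
orientation: [-180.0, -0.0, 75.6]
force: [0.4, 0.9, 0.2]
finger_gap: 0.698
grip_force: 0.0
```

{"name": "step_arm", "arguments": {"series": [{"dx": 0, "dy": 0, "dz": 0.03, "spin": 0, "claw": 60}, {"dx": 0, "dy": 0, "dz": 0.06, "spin": 0, "claw": 60}, {"dx": 0, "dy": 0, "dz": 0.075, "spin": 0, "claw": 60}]}}

```text
time: 10.25
tool_pos: [0.5386, -0.1024, -0.015]
orientation: [-180.0, 0.0, 75.6]
force: [-1.0, -0.7, 1.4]
finger_gap: 0.705
grip_force: 0.0
```

{"name": "step_arm", "arguments": {"series": [{"dx": 0, "dy": 0, "dz": 0, "spin": 0, "claw": 48}, {"dx": 0, "dy": 0, "dz": 0, "spin": 0, "claw": 48}, {"dx": 0, "dy": 0, "dz": 0, "spin": 0, "claw": 48}, {"dx": 0, "dy": 0, "dz": 0, "spin": 0, "claw": 48}]}}

```text
time: 10.65
tool_pos: [0.5386, -0.1024, -0.0147]
orientation: [-180.0, -0.0, 75.6]
force: [-1.1, 0.6, 3.9]
finger_gap: 0.615
grip_force: 26.1
```

{"name": "step_arm", "arguments": {"series": [{"dx": 0, "dy": 0, "dz": -0.1, "spin": 0, "claw": 46}, {"dx": 0, "dy": 0, "dz": -0.5, "spin": 0, "claw": 46}, {"dx": 0, "dy": 0, "dz": -1.2, "spin": 0, "claw": 46}, {"dx": 0, "dy": 0, "dz": -1.9, "spin": 0, "claw": 46}, {"dx": 0, "dy": 0, "dz": -2.1, "spin": 0, "claw": 46}, {"dx": 0, "dy": 0, "dz": -2.1, "spin": 0, "claw": 46}]}}

```text
time: 11.25
tool_pos: [0.5399, -0.1027, 0.0704]
orientation: [179.8, 0.0, 75.6]
force: [0.7, -0.1, 0.1]
finger_gap: 0.619
grip_force: 26.5
```

```bash
python3 -c "
from h import *
go(611.4,191.5,70,79.2)"
```

```text
dx dy dz spin [ 7.569 -0.093  0.009] -0.593 at [ 539.9 -102.7   70.4] [179.8    0.    75.64] t 11.25
```

{"name": "step_arm", "arguments": {"series": [{"dx": 0.4, "dy": -0.06, "dz": 0, "spin": -0.1, "claw": 46}, {"dx": 1.3, "dy": -0.06, "dz": 0, "spin": -0.2, "claw": 46}, {"dx": 2.5, "dy": -0.06, "dz": 0, "spin": -0.4, "claw": 46}, {"dx": 3.7, "dy": -0.06, "dz": 0, "spin": -0.6, "claw": 46}, {"dx": 4.9, "dy": -0.06, "dz": 0, "spin": -0.6, "claw": 46}, {"dx": 6.1, "dy": -0.06, "dz": 0, "spin": -0.6, "claw": 46}, {"dx": 7.1, "dy": -0.06, "dz": 0, "spin": -0.6, "claw": 46}, {"dx": 7.56, "dy": -0.06, "dz": 0, "spin": -0.6, "claw": 46}, {"dx": 7.56, "dy": -0.06, "dz": 0, "spin": -0.6, "claw": 46}, {"dx": 7.56, "dy": -0.06, "dz": 0, "spin": -0.6, "claw": 46}]}}

```text
time: 12.25
tool_pos: [0.6098, 0.1908, 0.0676]
orientation: [-179.8, 0.1, 79.3]
force: [0.1, -0.0, -1.3]
finger_gap: 0.614
grip_force: 26.5
```

```bash
python3 -c "
from h import *
for i in range(2): cv2.imwrite('pics/w6.png',r.capture('wrist'));go(611.4,191.5,15,79.2)"
```

```text
dx dy dz spin [0.045 0.034 1.322] 0.008 at [609.9 190.   67.9] [-1.7985e+02  1.1000e-01  7.9250e+01] t 12.3
dx dy dz spin [0.054 0.024 1.332] -0.001 at [610.2 189.6  68.3] [-1.7988e+02  9.0000e-02  7.9190e+01] t 12.35
```

View pics/w6.png

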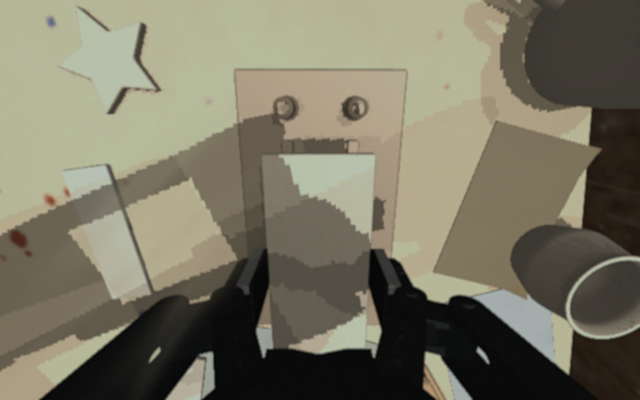

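The tile is held and square above the base: base columns 236–407, tile columns 262–375. Lowering it.

{"name": "step_arm", "arguments": {"series": [{"dx": 0.05, "dy": 0.02, "dz": 0.3, "spin": 0, "claw": 46}, {"dx": 0.05, "dy": 0.02, "dz": 0.9, "spin": 0, "claw": 46}, {"dx": 0.05, "dy": 0.02, "dz": 1.3, "spin": 0, "claw": 46}, {"dx": 0.05, "dy": 0.02, "dz": 1.4, "spin": 0, "claw": 46}, {"dx": 0.05, "dy": 0.02, "dz": 1.5, "spin": 0, "claw": 46}, {"dx": 0.05, "dy": 0.02, "dz": 1.5, "spin": 0, "claw": 46}, {"dx": 0.05, "dy": 0.02, "dz": 1.5, "spin": 0, "claw": 46}]}}

```text
time: 13.05
tool_pos: [0.6132, 0.1928, 0.0098]
orientation: [179.9, -0.0, 79.2]
force: [0.2, -0.0, -0.5]
finger_gap: 0.615
grip_force: 26.5
```

```bash
python3 -c "
from h import *
go(611.4,191.5,4.5,79.2);print(r.get_obs()['force'])"
```

```text
dx dy dz spin [-0.041 -0.038  0.132] 0.003 at [613.2 192.8   9.8] [ 1.7993e+02 -3.0000e-02  7.9220e+01] t 13.05
[ 0.19958573 -0.00964786 -0.45570323]
```

{"name": "step_arm", "arguments": {"series": [{"dx": -0.02, "dy": -0.02, "dz": 0.04, "spin": 0, "claw": 46}, {"dx": -0.02, "dy": -0.02, "dz": 0.08, "spin": 0, "claw": 46}, {"dx": -0.02, "dy": -0.02, "dz": 0.11, "spin": 0, "claw": 46}, {"dx": -0.02, "dy": -0.02, "dz": 0.11, "spin": 0, "claw": 46}, {"dx": -0.02, "dy": -0.02, "dz": 0.11, "spin": 0, "claw": 46}]}}

```text
time: 13.55
tool_pos: [0.6116, 0.1923, 0.0047]
orientation: [180.0, -0.0, 79.2]
force: [-0.3, 1.4, -1.1]
finger_gap: 0.617
grip_force: 26.5
```

```bash
python3 -c "
from h import *
go(611.4,191.5,4.5,79.2);print(r.get_obs()['force'])"
```

```text
dx dy dz spin [-0.022 -0.     0.006] 0.008 at [611.6 192.3   4.7] [180.    -0.    79.25] t 13.55
[-0.29274544  1.38427613 -1.14451086]
```

Now down a little further until it touches.

{"name": "step_arm", "arguments": {"series": [{"dx": -0.02, "dy": 0, "dz": 0.02, "spin": 0, "claw": 46}, {"dx": -0.02, "dy": 0, "dz": 0.04, "spin": 0, "claw": 46}, {"dx": -0.02, "dy": 0, "dz": 0.04, "spin": 0, "claw": 46}]}}

```text
time: 13.85
tool_pos: [0.6117, 0.192, 0.0043]
orientation: [180.0, -0.1, 79.2]
force: [-0.9, 0.8, 5.9]
finger_gap: 0.616
grip_force: 27.4
```

{"name": "step_arm", "arguments": {"series": [{"dx": 0, "dy": 0, "dz": -0.02, "spin": 0, "claw": 64}, {"dx": 0, "dy": 0, "dz": -0.02, "spin": 0, "claw": 64}, {"dx": 0, "dy": 0, "dz": -0.02, "spin": 0, "claw": 64}, {"dx": 0, "dy": 0, "dz": -0.5, "spin": 0, "claw": 64}, {"dx": 0, "dy": 0, "dz": -1.5, "spin": 0, "claw": 70}, {"dx": 0, "dy": 0, "dz": -2.7, "spin": 0, "claw": 78}, {"dx": 0, "dy": 0, "dz": -4, "spin": 0, "claw": 80}, {"dx": 0, "dy": 0, "dz": -4, "spin": 0, "claw": 80}, {"dx": 0, "dy": 0, "dz": -4, "spin": 0, "claw": 80}]}}

```text
time: 14.75
tool_pos: [0.6127, 0.1917, 0.1653]
orientation: [179.8, -0.1, 79.2]
force: [-1.1, -0.3, -0.4]
finger_gap: 0.937
grip_force: 0.0
```

```bash
cat > b.py <<'E'
from h import *
look('l4',[('tile_a',.025),('crank_base',.014),('deck_a',.01)],'w7')
for n,p,z in(('crank_base',(611,191.5,-1,79.2),0),('tile_a',(611,191.5,18,79.2),0)):
    v=views(n,p[:2],['l4']); 
    if v: print(n,len(v),*fit(v,n,p,False),*fit(v,n,p))
go(671.7,-46.2,70,108.9)
E
python3 b.py
```

```text
14.75 [0.6127 0.1917 0.1653] [ 1.7976e+02 -1.0000e-01  7.9240e+01] qd 3.55
l4 tile_a 0.77 [315. 188.] [612.1 192.3 114.8  54.   79.3]
l4 crank_base 0.87 [287. 165.] [611.5 192.8 202.7 115.3  79.1]
l4 deck_a 0.57 [ 30. 155.] [310.  285.8 106.9  86.4 -65.2]
crank_base 1 [611.23 191.63  79.17] 0.714 [611.3  191.59  79.22  -2.64] 0.718
tile_a 1 [612.05 192.11  79.59] 0.982 [611.95 191.94  79.45  16.37] 0.986
dx dy dz spin [-5.535  2.635  2.271] -4.943 at [609.9 191.1 160.9] [-1.7977e+02  1.0000e-01  7.9240e+01] t 14.95
```

View pics/w7.png

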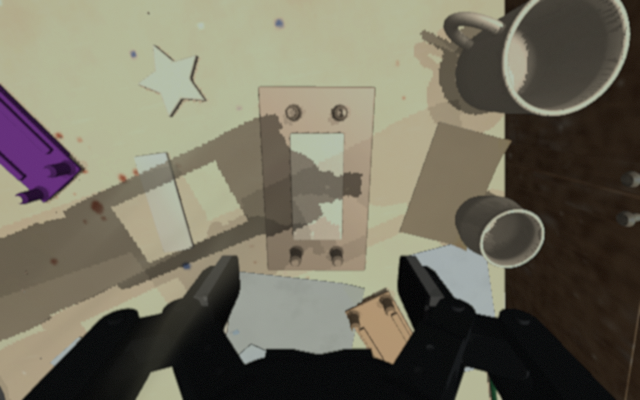

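Tile 1 is centred on the rails within 1 mm (image columns 290–343, rows 133–240). Next is deck_a.

{"name": "step_arm", "arguments": {"series": [{"dx": -5.5, "dy": 2.62, "dz": 0, "spin": -4.94, "claw": 80}, {"dx": -5.5, "dy": 2.62, "dz": 0.5, "spin": -4.94, "claw": 80}, {"dx": -5.5, "dy": 2.62, "dz": 2.4, "spin": -4.94, "claw": 80}, {"dx": -5.5, "dy": 2.62, "dz": 2.4, "spin": -4.94, "claw": 80}, {"dx": -5.5, "dy": 2.62, "dz": 2.4, "spin": -4.94, "claw": 80}, {"dx": -5.5, "dy": 2.62, "dz": 2.4, "spin": -4.94, "claw": 80}, {"dx": -5.5, "dy": 2.62, "dz": 2.4, "spin": -4.94, "claw": 80}, {"dx": -5.5, "dy": 2.62, "dz": 2.4, "spin": -4.94, "claw": 80}, {"dx": -5.5, "dy": 2.62, "dz": 2.4, "spin": -4.94, "claw": 80}]}}

```text
time: 15.85
tool_pos: [0.6734, -0.0427, 0.0676]
orientation: [180.0, -0.0, 108.9]
force: [0.2, -0.3, -0.5]
finger_gap: 0.938
grip_force: 0.0
```

```bash
cat > b.py <<'E'
from h import *
look('l5',[('deck_a',.01)],'w8')
v=views('deck_a',(671.7,-46.2),['l5'])
print(len(v),*fit(v,'deck_a',(671.7,-46.2,0,108.9),False))
go(671.7,-46.2,-12,108.9)
E
python3 b.py
```

```text
15.85 [ 0.6734 -0.0427  0.0676] [ 1.7997e+02 -3.0000e-02  1.0894e+02] qd 0.85
l5 deck_a 0.87 [254. 334.] [ 657.8 -164.2   54.9   50.4   44.6]
l5 deck_a 0.73 [316. 201.] [672.8 -52.2 183.4  64.  -71.3]
1 [671.71 -46.42 108.74] 0.961
dx dy dz spin [-0.07  -0.081  2.006] 0.016 at [673.7 -42.5  68.2] [1.7991e+02 2.0000e-02 1.0899e+02] t 15.95
```

{"name": "step_arm", "arguments": {"series": [{"dx": -0.08, "dy": -0.07, "dz": 0.6, "spin": 0, "claw": 76}, {"dx": -0.08, "dy": -0.07, "dz": 1.4, "spin": 0, "claw": 76}, {"dx": -0.08, "dy": -0.07, "dz": 1.85, "spin": 0, "claw": 76}, {"dx": -0.08, "dy": -0.07, "dz": 2, "spin": 0, "claw": 76}, {"dx": -0.08, "dy": -0.07, "dz": 2, "spin": 0, "claw": 76}]}}

```text
time: 16.45
tool_pos: [0.6714, -0.047, -0.013]
orientation: [-180.0, -0.0, 109.0]
force: [-0.2, -0.5, 1.7]
finger_gap: 0.888
grip_force: 0.0
```

```bash
python3 -c "
from h import *
go(671.7,-46.4,-12,108.9);print(r.get_obs()['force'])"
```

```text
dx dy dz spin [ 0.012  0.013 -0.025] 0.009 at [671.4 -47.  -13. ] [-1.7996e+02 -3.0000e-02  1.0896e+02] t 16.45
[-0.22488478 -0.50132155  1.72888769]
```

{"name": "step_arm", "arguments": {"series": [{"dx": 0, "dy": 0, "dz": 0, "spin": 0, "claw": 56}, {"dx": 0, "dy": 0, "dz": 0, "spin": 0, "claw": 56}, {"dx": 0, "dy": 0, "dz": 0, "spin": 0, "claw": 56}, {"dx": 0, "dy": 0, "dz": 0, "spin": 0, "claw": 56}], "squeeze": 50}}

```text
time: 16.85
tool_pos: [0.6728, -0.0478, -0.0103]
orientation: [179.8, 0.1, 108.9]
force: [-1.4, 1.5, 6.2]
finger_gap: 0.673
grip_force: 52.0
```

```bash
python3 -c "
from h import *
go(671.7,-46.4,-12,108.9)"
```

```text
dx dy dz spin [ 0.042 -0.015  0.043] -0.001 at [672.8 -47.8 -10.3] [1.7984e+02 5.0000e-02 1.0889e+02] t 16.85
```

{"name": "step_arm", "arguments": {"series": [{"dx": 0, "dy": 0, "dz": -0.15, "spin": 0, "claw": 50}, {"dx": 0, "dy": 0, "dz": -0.6, "spin": 0, "claw": 50}, {"dx": 0, "dy": 0, "dz": -1.3, "spin": 0, "claw": 50}, {"dx": 0, "dy": 0, "dz": -2.1, "spin": 0, "claw": 50}, {"dx": 0, "dy": 0, "dz": -2.8, "spin": 0, "claw": 50}, {"dx": 0, "dy": 0, "dz": -3, "spin": 0, "claw": 50}, {"dx": 0, "dy": 0, "dz": -3, "spin": 0, "claw": 50}]}}

```text
time: 17.55
tool_pos: [0.6731, -0.0483, 0.1092]
orientation: [179.8, 0.1, 108.9]
force: [0.0, 0.2, -2.6]
finger_gap: 0.606
grip_force: 52.7
```

```bash
python3 -c "
from h import *
cv2.imwrite('pics/w9.png',r.capture('wrist'));go(611.4,191.5,110,79.2)"
```

```text
dx dy dz spin [ 6.157  0.514 -0.069] 4.947 at [671.7 -48.2 107.3] [1.7997e+02 2.0000e-02 1.0888e+02] t 17.6
```

View pics/w9.png

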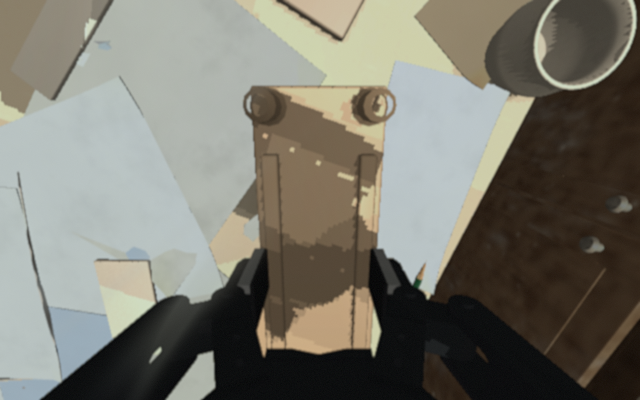

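The picture shows the pads at columns 267 and 370 with the plate edges outside them at 258 and 378. The tips rode up over the plate and hold the rails, so I'll set the deck down and regrip lower.

{"name": "step_arm", "arguments": {"series": [{"dx": 0, "dy": 0, "dz": 0.5, "spin": 0, "claw": 50}, {"dx": 0, "dy": 0, "dz": 1.5, "spin": 0, "claw": 50}, {"dx": 0, "dy": 0, "dz": 2.4, "spin": 0, "claw": 50}, {"dx": 0, "dy": 0, "dz": 2.8, "spin": 0, "claw": 50}, {"dx": 0, "dy": 0, "dz": 2.9, "spin": 0, "claw": 50}, {"dx": 0, "dy": 0, "dz": 2.95, "spin": 0, "claw": 50}, {"dx": 0, "dy": 0, "dz": 2.95, "spin": 0, "claw": 50}, {"dx": 0, "dy": 0, "dz": 2.95, "spin": 0, "claw": 50}]}}

```text
time: 18.4
tool_pos: [0.6666, -0.0476, -0.0084]
orientation: [-179.6, -0.2, 108.9]
force: [-14.0, 1.0, 30.0]
finger_gap: 0.607
grip_force: 81.0
```

```bash
python3 -c "
from h import *
o=r.get_obs();print(o['force'],o['tool_pos'])"
```

```text
[-13.97905529   1.0327432   29.98671599] [ 0.66663457 -0.04760102 -0.0083817 ]
```

{"name": "step_arm", "arguments": {"series": [{"dx": 0, "dy": 0, "dz": -0.1, "spin": 0, "claw": 60}, {"dx": 0, "dy": 0, "dz": -0.1, "spin": 0, "claw": 80}, {"dx": 0, "dy": 0, "dz": -0.1, "spin": 0, "claw": 80}, {"dx": 0, "dy": 0, "dz": -1, "spin": 0, "claw": 80}, {"dx": 0, "dy": 0, "dz": -2, "spin": 0, "claw": 80}, {"dx": 0, "dy": 0, "dz": -2, "spin": 0, "claw": 80}, {"dx": 0, "dy": 0, "dz": -2, "spin": 0, "claw": 80}, {"dx": 0, "dy": 0, "dz": -2, "spin": 0, "claw": 80}]}}

```text
time: 19.2
tool_pos: [0.6705, -0.048, 0.0673]
orientation: [-179.8, -0.1, 108.9]
force: [0.1, 0.5, -0.0]
finger_gap: 0.934
grip_force: 0.0
```

```bash
cat > b.py <<'E'
from h import *
look('l5',[('deck_a',.01)])
for rad in (30,):
  v=views('deck_a',(672,-47),['l5'],rad)
  f,i=fit(v,'deck_a',(672,-47,0,108.9),False);print(f,i)
for _ in range(1): go(f[0],f[1],-17,f[2])
E
python3 b.py
```

```text
19.2 [ 0.6705 -0.048   0.0673] [-1.7984e+02 -8.0000e-02  1.0889e+02] qd 0.61
l5 deck_a 0.67 [254. 334.] [ 656.5 -166.    61.3   54.8   43. ]
l5 deck_a 0.66 [318. 194.] [668.4 -51.7 184.5  65.4 -71.1]
[666.94 -45.89 108.95] 0.971
dx dy dz spin [ 0.072 -0.055  2.1  ] -0.011 at [670.3 -47.9  67. ] [-1.7980e+02 -1.0000e-01  1.0888e+02] t 19.3
```

{"name": "step_arm", "arguments": {"series": [{"dx": 0.07, "dy": -0.06, "dz": 0.6, "spin": 0, "claw": 78}, {"dx": 0.07, "dy": -0.06, "dz": 1.3, "spin": 0, "claw": 78}, {"dx": 0.07, "dy": -0.06, "dz": 1.6, "spin": 0, "claw": 78}, {"dx": 0.07, "dy": -0.06, "dz": 1.7, "spin": 0, "claw": 78}, {"dx": 0.07, "dy": -0.06, "dz": 1.7, "spin": 0, "claw": 78}]}}

```text
time: 19.8
tool_pos: [0.6681, -0.0462, 0.0002]
orientation: [-179.9, -0.0, 108.9]
force: [-0.2, 0.6, -1.2]
finger_gap: 0.915
grip_force: 0.0
```

```bash
python3 -c "
from h import *
go(666.9,-45.9,-17,108.9)"
```

```text
dx dy dz spin [ 0.017 -0.025  0.43 ] -0.003 at [ 6.681e+02 -4.620e+01  2.000e-01] [-1.7991e+02 -4.0000e-02  1.0888e+02] t 19.8
```

{"name": "step_arm", "arguments": {"series": [{"dx": 0.02, "dy": -0.02, "dz": 0.2, "spin": 0, "claw": 76}, {"dx": 0.02, "dy": -0.02, "dz": 0.35, "spin": 0, "claw": 72}, {"dx": 0.02, "dy": -0.02, "dz": 0.42, "spin": 0, "claw": 72}, {"dx": 0.02, "dy": -0.02, "dz": 0.42, "spin": 0, "claw": 72}]}}

```text
time: 20.2
tool_pos: [0.6672, -0.0457, -0.0159]
orientation: [-180.0, -0.0, 108.9]
force: [0.1, 0.0, -0.3]
finger_gap: 0.841
grip_force: 0.0
```

{"name": "step_arm", "arguments": {"series": [{"dx": 0, "dy": 0, "dz": 0, "spin": 0, "claw": 56}, {"dx": 0, "dy": 0, "dz": 0, "spin": 0, "claw": 56}, {"dx": 0, "dy": 0, "dz": 0, "spin": 0, "claw": 56}, {"dx": 0, "dy": 0, "dz": 0, "spin": 0, "claw": 56}]}}

```text
time: 20.6
tool_pos: [0.6681, -0.0458, -0.0149]
orientation: [179.9, 0.0, 108.9]
force: [-0.4, 0.5, 4.9]
finger_gap: 0.7
grip_force: 54.9
```

{"name": "step_arm", "arguments": {"series": [{"dx": 0, "dy": 0, "dz": -0.15, "spin": 0, "claw": 50}, {"dx": 0, "dy": 0, "dz": -0.6, "spin": 0, "claw": 50}, {"dx": 0, "dy": 0, "dz": -1.3, "spin": 0, "claw": 50}, {"dx": 0, "dy": 0, "dz": -2.1, "spin": 0, "claw": 50}, {"dx": 0, "dy": 0, "dz": -2.8, "spin": 0, "claw": 50}, {"dx": 0, "dy": 0, "dz": -3, "spin": 0, "claw": 50}, {"dx": 0, "dy": 0, "dz": -3, "spin": 0, "claw": 50}]}}

```text
time: 21.3
tool_pos: [0.6683, -0.0459, 0.1055]
orientation: [179.9, 0.1, 108.9]
force: [-1.0, -0.3, -2.1]
finger_gap: 0.703
grip_force: 54.6
```

```bash
python3 -c "
from h import *
go(611.4,191.7,100,79.2)"
```

```text
dx dy dz spin [6.08  0.577 0.131] 4.947 at [668.3 -45.9 105.5] [1.7987e+02 6.0000e-02 1.0888e+02] t 21.3
```

{"name": "step_arm", "arguments": {"series": [{"dx": 0.3, "dy": 0.05, "dz": 0, "spin": 0.3, "claw": 50}, {"dx": 1.1, "dy": 0.15, "dz": 0, "spin": 1.0, "claw": 50}, {"dx": 2.1, "dy": 0.25, "dz": 0, "spin": 1.9, "claw": 50}, {"dx": 3.1, "dy": 0.35, "dz": 0.1, "spin": 2.9, "claw": 50}, {"dx": 4.1, "dy": 0.45, "dz": 0.1, "spin": 3.8, "claw": 50}, {"dx": 5.1, "dy": 0.55, "dz": 0.1, "spin": 4.5, "claw": 50}, {"dx": 5.8, "dy": 0.58, "dz": 0.1, "spin": 4.85, "claw": 50}, {"dx": 6.08, "dy": 0.58, "dz": 0.1, "spin": 4.95, "claw": 50}, {"dx": 6.08, "dy": 0.58, "dz": 0.1, "spin": 4.95, "claw": 50}, {"dx": 6.08, "dy": 0.58, "dz": 0.1, "spin": 4.95, "claw": 50}]}}

```text
time: 22.3
tool_pos: [0.6104, 0.1909, 0.0992]
orientation: [-179.9, 0.1, 79.2]
force: [0.0, -0.2, -1.7]
finger_gap: 0.701
grip_force: 54.6
```

```bash
python3 -c "
from h import *
cv2.imwrite('pics/w10.png',r.capture('wrist'));r.capture('wrist');go(611.4,191.7,32,79.2)"
```

```text
dx dy dz spin [0.039 0.003 1.694] -0.012 at [611.  190.3  99.8] [-1.7998e+02  5.0000e-02  7.9130e+01] t 22.4
```

View pics/w10.png

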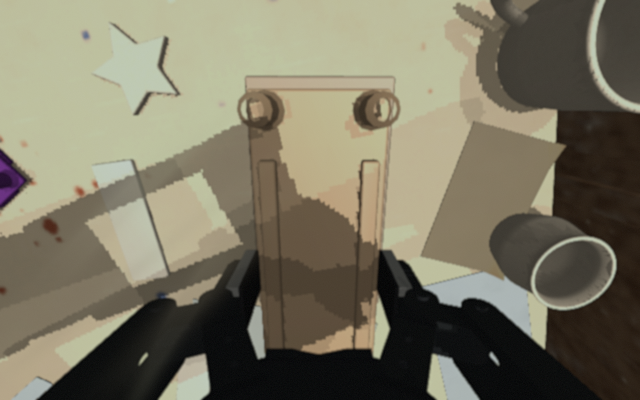

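The deck is held properly now, with its rails centred at column 319 over the base's 320. Lowering it.

{"name": "step_arm", "arguments": {"series": [{"dx": 0.02, "dy": 0, "dz": 0.3, "spin": 0, "claw": 50}, {"dx": 0.02, "dy": 0, "dz": 0.9, "spin": 0, "claw": 50}, {"dx": 0.02, "dy": 0, "dz": 1.4, "spin": 0, "claw": 50}, {"dx": 0.02, "dy": 0, "dz": 1.65, "spin": 0, "claw": 50}, {"dx": 0.02, "dy": 0, "dz": 1.7, "spin": 0, "claw": 50}, {"dx": 0.02, "dy": 0, "dz": 1.7, "spin": 0, "claw": 50}]}}

```text
time: 23.0
tool_pos: [0.6111, 0.1922, 0.032]
orientation: [-180.0, 0.0, 79.1]
force: [0.6, 0.5, -2.2]
finger_gap: 0.704
grip_force: 54.6
```

```bash
python3 -c "
from h import *
go(611.4,191.7,20,79.2)"
```

```text
dx dy dz spin [-0.011  0.009  0.301] -0.008 at [611.1 192.2  32. ] [-1.7998e+02  1.0000e-02  7.9150e+01] t 23.0
```

{"name": "step_arm", "arguments": {"series": [{"dx": -0.01, "dy": 0.01, "dz": 0.08, "spin": 0, "claw": 50}, {"dx": -0.01, "dy": 0.01, "dz": 0.16, "spin": 0, "claw": 50}, {"dx": -0.01, "dy": 0.01, "dz": 0.22, "spin": 0, "claw": 50}, {"dx": -0.01, "dy": 0.01, "dz": 0.26, "spin": 0, "claw": 50}, {"dx": -0.01, "dy": 0.01, "dz": 0.28, "spin": 0, "claw": 50}, {"dx": -0.01, "dy": 0.01, "dz": 0.28, "spin": 0, "claw": 50}]}}

```text
time: 23.6
tool_pos: [0.6111, 0.1922, 0.021]
orientation: [-180.0, 0.0, 79.2]
force: [0.4, 0.4, -2.3]
finger_gap: 0.7
grip_force: 54.6
```

{"name": "step_arm", "arguments": {"series": [{"dx": 0, "dy": 0, "dz": 0.02, "spin": 0, "claw": 50}, {"dx": 0, "dy": 0, "dz": 0.04, "spin": 0, "claw": 50}, {"dx": 0, "dy": 0, "dz": 0.04, "spin": 0, "claw": 50}]}}

```text
time: 23.9
tool_pos: [0.6114, 0.1923, 0.0201]
orientation: [180.0, -0.0, 79.2]
force: [-1.0, -0.5, 3.0]
finger_gap: 0.698
grip_force: 55.1
```

{"name": "step_arm", "arguments": {"series": [{"dx": 0, "dy": 0, "dz": 0.03, "spin": 0, "claw": 50}, {"dx": 0, "dy": 0, "dz": 0.03, "spin": 0, "claw": 76}, {"dx": 0, "dy": 0, "dz": 0, "spin": 0, "claw": 76}, {"dx": 0, "dy": 0, "dz": 0, "spin": 0, "claw": 76}, {"dx": 0, "dy": 0, "dz": -0.5, "spin": 0, "claw": 80}, {"dx": 0, "dy": 0, "dz": -1.5, "spin": 0, "claw": 80}, {"dx": 0, "dy": 0, "dz": -2.7, "spin": 0, "claw": 80}, {"dx": 0, "dy": 0, "dz": -4, "spin": 0, "claw": 80}, {"dx": 0, "dy": 0, "dz": -4, "spin": 0, "claw": 80}, {"dx": 0, "dy": 0, "dz": -4, "spin": 0, "claw": 80}]}}

```text
time: 24.9
tool_pos: [0.6126, 0.1925, 0.1817]
orientation: [179.8, -0.1, 79.2]
force: [-0.6, 0.5, 0.2]
finger_gap: 0.936
grip_force: 0.0
```

```bash
cat > b.py <<'E'
from h import *
look('l6',[('deck_a',.045),('crank_base',.014)],'w11')
v=views('deck_a',(611,191),['l6'],30)
print(len(v)); p=(611.4,191.7,35,79.2)
if v: print(*fit(v,'deck_a',p,False),*fit(v,'deck_a',p))
go(526.3,-227,70,108.6)
E
python3 b.py
```

```text
24.9 [0.6126 0.1925 0.1817] [ 1.7975e+02 -1.1000e-01  7.9190e+01] qd 3.76
l6 deck_a 0.86 [316. 181.] [611.3 188.4 178.3  63.   79.1]
l6 deck_a 0.8 [ 39. 147.] [339.4 291.  111.2  75.6 -63.2]
l6 crank_base 0.61 [284. 164.] [611.3 192.2 204.4 117.5  79.2]
l6 crank_base 0.43 [316. 180.] [609.5 180.7 198.1  69.2  79.2]
1
[611.96 191.88  79.28] 0.974 [611.9  191.85  79.26  34.02] 0.976
dx dy dz spin [-10.671  -0.076   2.705] -4.903 at [609.8 191.8 177.5] [-1.798e+02  9.000e-02  7.918e+01] t 25.05
```

View pics/w11.png

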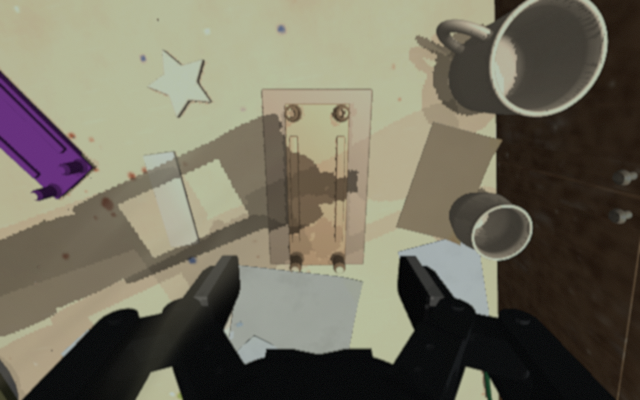

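Deck 1 is seated (fit z 34, yaw 79.3, centred). Next is tile_b.

{"name": "step_arm", "arguments": {"series": [{"dx": -10.65, "dy": -0.06, "dz": 0, "spin": -4.9, "claw": 80}, {"dx": -10.65, "dy": -0.06, "dz": 0, "spin": -4.9, "claw": 80}, {"dx": -10.65, "dy": -0.06, "dz": 0, "spin": -4.9, "claw": 80}, {"dx": -10.65, "dy": -0.06, "dz": 0.5, "spin": -4.9, "claw": 70}, {"dx": -10.65, "dy": -0.06, "dz": 2.7, "spin": -4.9, "claw": 66}, {"dx": -10.65, "dy": -0.06, "dz": 2.7, "spin": -4.9, "claw": 66}, {"dx": -10.65, "dy": -0.06, "dz": 2.7, "spin": -4.9, "claw": 66}, {"dx": -10.65, "dy": -0.06, "dz": 2.7, "spin": -4.9, "claw": 66}, {"dx": -10.65, "dy": -0.06, "dz": 2.7, "spin": -4.9, "claw": 66}, {"dx": -10.65, "dy": -0.06, "dz": 2.7, "spin": -4.9, "claw": 66}]}}

```text
time: 26.05
tool_pos: [0.5249, -0.2294, 0.0669]
orientation: [-179.6, -0.2, 108.3]
force: [-0.4, 0.8, -0.1]
finger_gap: 0.767
grip_force: 0.0
```

```bash
cat > b.py <<'E'
from h import *
import sys
n=sys.argv[1];x,y,yaw,z=map(float,sys.argv[2:6])
look('lx',[(n,.006)])
v=views(n,(x,y),['lx'],30)
f,i=fit(v,n,(x,y,-1,yaw),False);print(f,i)
go(f[0],f[1],z,f[2])
E
python3 b.py tile_a 526.3 -227 108.6 -16
```

```text
26.05 [ 0.5249 -0.2294  0.0669] [-179.62   -0.24  108.3 ] qd 3.31
lx tile_a 0.78 [269. 334.] [ 521.  -354.2   53.2   49.4   18.6]
lx tile_a 0.7 [319. 205.] [ 526.3 -225.4  114.1   55.1  -71.5]
[ 526.58 -226.28  108.47] 0.98
dx dy dz spin [-0.009  0.004  2.122] -0.013 at [ 526.7 -226.2   68.9] [-179.79   -0.24  108.39] t 26.15
```

{"name": "step_arm", "arguments": {"series": [{"dx": 0, "dy": 0, "dz": 0.6, "spin": 0, "claw": 64}, {"dx": 0, "dy": 0, "dz": 1.4, "spin": 0, "claw": 64}, {"dx": 0, "dy": 0, "dz": 1.85, "spin": 0, "claw": 64}, {"dx": 0, "dy": 0, "dz": 2, "spin": 0, "claw": 64}, {"dx": 0, "dy": 0, "dz": 2, "spin": 0, "claw": 64}]}}

```text
time: 26.65
tool_pos: [0.5286, -0.2241, -0.0092]
orientation: [-179.9, -0.1, 108.7]
force: [-0.3, 0.3, 0.5]
finger_gap: 0.749
grip_force: 0.0
```

```bash
python3 -c "
from h import *
go(526.5,-226.5,-16,108.5);print(r.get_obs()['force'])"
```

```text
dx dy dz spin [-0.04  -0.068  0.17 ] 0.029 at [ 528.6 -224.1   -9.2] [-1.7992e+02 -1.1000e-01  1.0868e+02] t 26.65
[-0.30992413  0.27132465  0.49684177]
```

{"name": "step_arm", "arguments": {"series": [{"dx": -0.04, "dy": -0.05, "dz": 0.06, "spin": 0, "claw": 64}, {"dx": -0.04, "dy": -0.05, "dz": 0.12, "spin": 0, "claw": 64}, {"dx": -0.04, "dy": -0.05, "dz": 0.16, "spin": 0, "claw": 64}, {"dx": -0.04, "dy": -0.05, "dz": 0.16, "spin": 0, "claw": 64}]}}

```text
time: 27.05
tool_pos: [0.5278, -0.2281, -0.0144]
orientation: [180.0, 0.0, 108.6]
force: [-0.2, 1.0, -0.4]
finger_gap: 0.749
grip_force: 0.0
```

{"name": "step_arm", "arguments": {"series": [{"dx": 0, "dy": 0, "dz": 0, "spin": 0, "claw": 48}, {"dx": 0, "dy": 0, "dz": 0, "spin": 0, "claw": 48}, {"dx": 0, "dy": 0, "dz": 0, "spin": 0, "claw": 48}, {"dx": 0, "dy": 0, "dz": 0, "spin": 0, "claw": 48}], "squeeze": 25}}

```text
time: 27.45
tool_pos: [0.5277, -0.2281, -0.0142]
orientation: [180.0, 0.0, 108.6]
force: [-1.3, 0.8, 5.8]
finger_gap: 0.612
grip_force: 25.7
```

{"name": "step_arm", "arguments": {"series": [{"dx": 0, "dy": 0, "dz": -0.15, "spin": 0, "claw": 46}, {"dx": 0, "dy": 0, "dz": -0.6, "spin": 0, "claw": 46}, {"dx": 0, "dy": 0, "dz": -1.3, "spin": 0, "claw": 46}, {"dx": 0, "dy": 0, "dz": -2.1, "spin": 0, "claw": 46}, {"dx": 0, "dy": 0, "dz": -2.8, "spin": 0, "claw": 46}, {"dx": 0, "dy": 0, "dz": -3, "spin": 0, "claw": 46}, {"dx": 0, "dy": 0, "dz": -3, "spin": 0, "claw": 46}]}}

```text
time: 28.15
tool_pos: [0.5285, -0.2284, 0.1064]
orientation: [179.9, 0.1, 108.6]
force: [0.3, -0.8, -1.1]
finger_gap: 0.611
grip_force: 26.4
```

```bash
python3 -c "
from h import *
go(611.6,190,100,79.2)"
```

```text
dx dy dz spin [9.253 5.303 0.151] 4.897 at [ 528.5 -228.4  106.4] [1.7987e+02 1.3000e-01 1.0858e+02] t 28.15
```

{"name": "step_arm", "arguments": {"series": [{"dx": 0.3, "dy": 0.17, "dz": 0, "spin": 0.3, "claw": 46}, {"dx": 1.2, "dy": 0.7, "dz": 0, "spin": 0.8, "claw": 46}, {"dx": 2.2, "dy": 1.26, "dz": 0, "spin": 1.4, "claw": 46}, {"dx": 3.3, "dy": 1.9, "dz": 0.1, "spin": 2.1, "claw": 46}, {"dx": 4.4, "dy": 2.5, "dz": 0.1, "spin": 2.8, "claw": 46}, {"dx": 5.5, "dy": 3.15, "dz": 0.1, "spin": 3.5, "claw": 46}, {"dx": 6.5, "dy": 3.72, "dz": 0.1, "spin": 4.1, "claw": 46}, {"dx": 7.5, "dy": 4.3, "dz": 0.1, "spin": 4.6, "claw": 46}, {"dx": 8.4, "dy": 4.8, "dz": 0.1, "spin": 4.9, "claw": 46}, {"dx": 9.0, "dy": 5.15, "dz": 0.1, "spin": 4.9, "claw": 46}]}}

```text
time: 29.15
tool_pos: [0.6068, 0.1818, 0.0986]
orientation: [-179.8, 0.0, 79.3]
force: [0.4, -0.8, -1.0]
finger_gap: 0.61
grip_force: 26.4
```

{"name": "step_arm", "arguments": {"series": [{"dx": 0.2, "dy": 0.17, "dz": 0, "spin": 0, "claw": 46}, {"dx": 0.2, "dy": 0.17, "dz": 0, "spin": 0, "claw": 46}, {"dx": 0.2, "dy": 0.17, "dz": 0, "spin": 0, "claw": 46}]}}

```text
time: 29.45
tool_pos: [0.6154, 0.1842, 0.0997]
orientation: [-179.9, 0.1, 79.2]
force: [-0.2, -0.0, -1.1]
finger_gap: 0.611
grip_force: 26.5
```

```bash
python3 -c "
from h import *
go(611.6,190,45,79.2)"
```

```text
dx dy dz spin [ 0.126 -0.117  1.367] -0.005 at [615.4 184.2  99.7] [-1.7986e+02  1.1000e-01  7.9170e+01] t 29.45
```

{"name": "step_arm", "arguments": {"series": [{"dx": 0.13, "dy": -0.12, "dz": 0.2, "spin": 0, "claw": 46}, {"dx": 0.13, "dy": -0.12, "dz": 0.6, "spin": 0, "claw": 46}, {"dx": 0.13, "dy": -0.12, "dz": 0.7, "spin": 0, "claw": 46}, {"dx": 0.13, "dy": -0.12, "dz": 0.7, "spin": 0, "claw": 46}, {"dx": 0.13, "dy": -0.12, "dz": 0.7, "spin": 0, "claw": 46}]}}

```text
time: 29.95
tool_pos: [0.6125, 0.191, 0.0733]
orientation: [180.0, -0.0, 79.1]
force: [0.8, -0.1, -0.4]
finger_gap: 0.61
grip_force: 26.5
```

```bash
python3 -c "
from h import *
r.capture('wrist');go(611.6,190,45,79.2)
look('ly',[('tile_a',.09)])"
```

```text
dx dy dz spin [-0.036 -0.027  0.716] -0.009 at [612.9 191.2  73.7] [ 1.7996e+02 -2.0000e-02  7.9150e+01] t 30.0
30.0 [0.6129 0.1912 0.0737] [ 1.7996e+02 -2.0000e-02  7.9150e+01] qd 0.47
ly tile_a 0.58 [318. 242.] [613.3 192.  117.5  54.8  79.2]
```

{"name": "step_arm", "arguments": {"series": [{"dx": -0.02, "dy": -0.03, "dz": 0.2, "spin": 0, "claw": 46}, {"dx": -0.02, "dy": -0.03, "dz": 0.5, "spin": 0, "claw": 46}, {"dx": -0.02, "dy": -0.03, "dz": 0.7, "spin": 0, "claw": 46}, {"dx": -0.02, "dy": -0.03, "dz": 0.78, "spin": 0, "claw": 46}, {"dx": -0.02, "dy": -0.03, "dz": 0.8, "spin": 0, "claw": 46}, {"dx": -0.02, "dy": -0.03, "dz": 0.8, "spin": 0, "claw": 46}]}}

```text
time: 30.7
tool_pos: [0.6112, 0.191, 0.0408]
orientation: [-180.0, 0.0, 79.2]
force: [0.3, -0.2, 0.0]
finger_gap: 0.609
grip_force: 26.5
```

```bash
python3 -c "
from h import *
go(611.6,190.9,35.8,79.2)"
```

```text
dx dy dz spin [0.    0.011 0.125] -0.002 at [611.2 191.   40.8] [-1.7998e+02  1.0000e-02  7.9190e+01] t 30.7
```

{"name": "step_arm", "arguments": {"series": [{"dx": 0, "dy": 0.01, "dz": 0.05, "spin": 0, "claw": 46}, {"dx": 0, "dy": 0.01, "dz": 0.09, "spin": 0, "claw": 46}, {"dx": 0, "dy": 0.01, "dz": 0.11, "spin": 0, "claw": 46}, {"dx": 0, "dy": 0.01, "dz": 0.11, "spin": 0, "claw": 46}]}}

```text
time: 31.1
tool_pos: [0.6115, 0.1909, 0.0368]
orientation: [180.0, 0.0, 79.2]
force: [-0.4, 0.3, -0.4]
finger_gap: 0.614
grip_force: 26.5
```

{"name": "step_arm", "arguments": {"series": [{"dx": 0, "dy": 0, "dz": 0.02, "spin": 0, "claw": 46}, {"dx": 0, "dy": 0, "dz": 0.04, "spin": 0, "claw": 46}, {"dx": 0, "dy": 0, "dz": 0.04, "spin": 0, "claw": 46}]}}

```text
time: 31.4
tool_pos: [0.6118, 0.1909, 0.0359]
orientation: [180.0, -0.0, 79.2]
force: [-0.7, 0.2, 3.8]
finger_gap: 0.613
grip_force: 27.2
```

Contact at the expected height (35.9). Releasing and retreating.

{"name": "step_arm", "arguments": {"series": [{"dx": 0, "dy": 0, "dz": -0.02, "spin": 0, "claw": 64}, {"dx": 0, "dy": 0, "dz": -0.02, "spin": 0, "claw": 64}, {"dx": 0, "dy": 0, "dz": -0.02, "spin": 0, "claw": 64}, {"dx": 0, "dy": 0, "dz": -0.5, "spin": 0, "claw": 64}, {"dx": 0, "dy": 0, "dz": -1.5, "spin": 0, "claw": 70}, {"dx": 0, "dy": 0, "dz": -2.7, "spin": 0, "claw": 78}, {"dx": 0, "dy": 0, "dz": -4, "spin": 0, "claw": 80}, {"dx": 0, "dy": 0, "dz": -4, "spin": 0, "claw": 80}, {"dx": 0, "dy": 0, "dz": -4, "spin": 0, "claw": 80}]}}

```text
time: 32.3
tool_pos: [0.6128, 0.1912, 0.1973]
orientation: [179.8, -0.1, 79.2]
force: [-0.1, 0.1, -1.2]
finger_gap: 0.939
grip_force: 0.0
```

```bash
cat > c.py <<'E'
from h import *
import sys
h,zt=float(sys.argv[1]),sys.argv[2:]
look('lz',[('tile_a',(h+21)/1000),('deck_a',(h+10)/1000)])
for n,z in(('tile_a',h+15),('deck_a',h)):
    v=views(n,(611.6,191.7),['lz'],30); p=(611.8,191.7,z,79.2)
    if v: print(n,*fit(v[:1],n,p,False),*fit(v[:1],n,p))
go(*map(float,zt))
E
python3 c.py 34 660.2 -241.5 70 94.8
```

```text
32.3 [0.6128 0.1912 0.1973] [ 1.7975e+02 -1.1000e-01  7.9180e+01] qd 3.75
lz tile_a 0.87 [317. 182.] [612.8 192.8 114.2  54.5  79.2]
lz deck_a 0.8 [319. 130.] [611.1 189.1 177.4  62.5  79.3]
lz deck_a 0.64 [ 44. 138.] [335.6 300.4 129.9  74.4 -66.2]
lz deck_a 0.55 [227. 328.] [468.3  35.1  32.8   8.   68.4]
lz deck_a 0.44 [179. 191.] [460.  208.8 103.   33.5  86.8]
tile_a [612.48 192.49  79.19] 0.983 [612.45 192.47  79.29  48.32] 0.986
deck_a [612.   192.06  79.29] 0.365 [611.91 192.11  79.25  33.43] 0.365
dx dy dz spin [-10.369   3.267   3.083] -2.603 at [610.2 190.5 193.1] [-1.798e+02  9.000e-02  7.918e+01] t 32.45
```

Tile 2 is centred within 0.6 mm. Next is deck_b.

{"name": "step_arm", "arguments": {"series": [{"dx": -10.35, "dy": 3.27, "dz": 0, "spin": -2.6, "claw": 80}, {"dx": -10.35, "dy": 3.27, "dz": 0, "spin": -2.6, "claw": 80}, {"dx": -10.35, "dy": 3.27, "dz": 0, "spin": -2.6, "claw": 80}, {"dx": -10.35, "dy": 3.27, "dz": 0.5, "spin": -2.6, "claw": 80}, {"dx": -10.35, "dy": 3.27, "dz": 3.0, "spin": -2.6, "claw": 80}, {"dx": -10.35, "dy": 3.27, "dz": 3.0, "spin": -2.6, "claw": 80}, {"dx": -10.35, "dy": 3.27, "dz": 3.0, "spin": -2.6, "claw": 80}, {"dx": -10.35, "dy": 3.27, "dz": 3.0, "spin": -2.6, "claw": 80}, {"dx": -10.35, "dy": 3.27, "dz": 3.0, "spin": -2.6, "claw": 80}, {"dx": -10.35, "dy": 3.27, "dz": 3.0, "spin": -2.6, "claw": 80}]}}

```text
time: 33.45
tool_pos: [0.6594, -0.2444, 0.0693]
orientation: [-179.6, -0.1, 94.6]
force: [-0.2, -0.1, -1.2]
finger_gap: 0.937
grip_force: 0.0
```

{"name": "step_arm", "arguments": {"series": [{"dx": 0, "dy": 0, "dz": 0, "spin": 0, "claw": 80}, {"dx": 0, "dy": 0, "dz": 0, "spin": 0, "claw": 80}]}}

```text
time: 33.65
tool_pos: [0.6615, -0.2391, 0.0739]
orientation: [-179.9, -0.1, 94.8]
force: [0.6, 0.9, 0.7]
finger_gap: 0.94
grip_force: 0.0
```

```bash
python3 b.py deck_a 660.2 -241.5 94.8 -16
```

```text
33.65 [ 0.6615 -0.2391  0.0739] [-1.7987e+02 -1.3000e-01  9.4760e+01] qd 1.86
lx deck_a 0.96 [317. 199.] [ 660.9 -249.2  188.4   65.6  -85.6]
[ 660.47 -241.     94.54] 0.977
dx dy dz spin [-0.062 -0.057  2.289] 0.055 at [ 662.5 -238.4   75.6] [ 1.7999e+02 -4.0000e-02  9.4870e+01] t 33.75
```

{"name": "step_arm", "arguments": {"series": [{"dx": -0.06, "dy": -0.05, "dz": 0.6, "spin": 0.05, "claw": 78}, {"dx": -0.06, "dy": -0.05, "dz": 1.3, "spin": 0.05, "claw": 78}, {"dx": -0.06, "dy": -0.05, "dz": 1.8, "spin": 0.05, "claw": 78}, {"dx": -0.06, "dy": -0.05, "dz": 1.9, "spin": 0.05, "claw": 78}, {"dx": -0.06, "dy": -0.05, "dz": 1.9, "spin": 0.05, "claw": 78}, {"dx": -0.06, "dy": -0.05, "dz": 1.9, "spin": 0.05, "claw": 76}]}}

```text
time: 34.35
tool_pos: [0.6619, -0.2424, 0.0009]
orientation: [179.9, 0.1, 94.5]
force: [-0.2, 0.3, -0.3]
finger_gap: 0.888
grip_force: 0.0
```

```bash
python3 -c "
from h import *
go(660.4,-241.1,-16,94.6)"
```

```text
dx dy dz spin [ 0.036 -0.035  0.422] -0.008 at [ 661.9 -242.4    0.9] [1.7986e+02 7.0000e-02 9.4550e+01] t 34.35
```

{"name": "step_arm", "arguments": {"series": [{"dx": 0.02, "dy": -0.03, "dz": 0.2, "spin": 0, "claw": 74}, {"dx": 0.02, "dy": -0.03, "dz": 0.35, "spin": 0, "claw": 72}, {"dx": 0.02, "dy": -0.03, "dz": 0.42, "spin": 0, "claw": 72}, {"dx": 0.02, "dy": -0.03, "dz": 0.42, "spin": 0, "claw": 72}, {"dx": 0.02, "dy": -0.03, "dz": 0.42, "spin": 0, "claw": 72}]}}

```text
time: 34.85
tool_pos: [0.6592, -0.2423, -0.0179]
orientation: [-180.0, -0.0, 94.5]
force: [0.2, -0.4, 0.3]
finger_gap: 0.841
grip_force: 0.0
```

{"name": "step_arm", "arguments": {"series": [{"dx": 0, "dy": 0, "dz": 0, "spin": 0, "claw": 56}, {"dx": 0, "dy": 0, "dz": 0, "spin": 0, "claw": 56}, {"dx": 0, "dy": 0, "dz": 0, "spin": 0, "claw": 56}, {"dx": 0, "dy": 0, "dz": 0, "spin": 0, "claw": 56}], "squeeze": 50}}

```text
time: 35.25
tool_pos: [0.6598, -0.2425, -0.017]
orientation: [179.9, 0.0, 94.5]
force: [-0.4, 0.8, 4.3]
finger_gap: 0.704
grip_force: 55.3
```

{"name": "step_arm", "arguments": {"series": [{"dx": 0, "dy": 0, "dz": -0.15, "spin": 0, "claw": 50}, {"dx": 0, "dy": 0, "dz": -0.6, "spin": 0, "claw": 50}, {"dx": 0, "dy": 0, "dz": -1.3, "spin": 0, "claw": 50}, {"dx": 0, "dy": 0, "dz": -2.1, "spin": 0, "claw": 50}, {"dx": 0, "dy": 0, "dz": -2.9, "spin": 0, "claw": 50}, {"dx": 0, "dy": 0, "dz": -3.3, "spin": 0, "claw": 50}, {"dx": 0, "dy": 0, "dz": -3.4, "spin": 0, "claw": 50}, {"dx": 0, "dy": 0, "dz": -3.4, "spin": 0, "claw": 50}]}}

```text
time: 36.05
tool_pos: [0.6591, -0.242, 0.1184]
orientation: [180.0, 0.0, 94.5]
force: [0.5, 0.9, -1.3]
finger_gap: 0.706
grip_force: 54.8
```

```bash
python3 -c "
from h import *
go(611.7,190.6,115,79.2)"
```

```text
dx dy dz spin [10.876 -0.335  0.086] 2.548 at [ 659.1 -242.   118.4] [180.     0.    94.49] t 36.05
```

{"name": "step_arm", "arguments": {"series": [{"dx": 0.3, "dy": 0, "dz": 0, "spin": 0.1, "claw": 50}, {"dx": 1.2, "dy": 0, "dz": 0, "spin": 0.3, "claw": 50}, {"dx": 2.3, "dy": -0.1, "dz": 0, "spin": 0.6, "claw": 50}, {"dx": 3.5, "dy": -0.1, "dz": 0, "spin": 0.9, "claw": 50}, {"dx": 4.7, "dy": -0.15, "dz": 0, "spin": 1.2, "claw": 50}, {"dx": 5.9, "dy": -0.2, "dz": 0, "spin": 1.5, "claw": 50}, {"dx": 7.1, "dy": -0.25, "dz": 0, "spin": 1.8, "claw": 50}, {"dx": 8.3, "dy": -0.3, "dz": 0, "spin": 2.1, "claw": 50}, {"dx": 9.4, "dy": -0.33, "dz": 0, "spin": 2.4, "claw": 50}, {"dx": 10.2, "dy": -0.33, "dz": 0, "spin": 2.55, "claw": 50}]}}

```text
time: 37.05
tool_pos: [0.6113, 0.1671, 0.1163]
orientation: [-179.7, 0.0, 79.2]
force: [1.1, -0.7, -2.5]
finger_gap: 0.704
grip_force: 54.7
```

{"name": "step_arm", "arguments": {"series": [{"dx": 0.5, "dy": 0, "dz": 0, "spin": 0, "claw": 50}, {"dx": 0.65, "dy": 0, "dz": 0, "spin": 0, "claw": 50}, {"dx": 0.65, "dy": 0, "dz": 0, "spin": 0, "claw": 50}, {"dx": 0.65, "dy": 0, "dz": 0, "spin": 0, "claw": 50}]}}

```text
time: 37.45
tool_pos: [0.6191, 0.1876, 0.1178]
orientation: [-180.0, 0.1, 79.1]
force: [0.2, -0.6, -2.2]
finger_gap: 0.707
grip_force: 54.7
```

```bash
python3 -c "
from h import *
r.capture('wrist');go(611.7,190.6,62,79.2)"
```

```text
dx dy dz spin [ 0.047 -0.198  1.399] -0.018 at [619.2 187.3 118. ] [-1.7996e+02  6.0000e-02  7.9090e+01] t 37.5
```

{"name": "step_arm", "arguments": {"series": [{"dx": 0.05, "dy": -0.2, "dz": 0.2, "spin": 0, "claw": 50}, {"dx": 0.05, "dy": -0.2, "dz": 0.6, "spin": 0, "claw": 50}, {"dx": 0.05, "dy": -0.2, "dz": 1, "spin": 0, "claw": 50}, {"dx": 0.05, "dy": -0.2, "dz": 1.1, "spin": 0, "claw": 50}, {"dx": 0.05, "dy": -0.2, "dz": 1.1, "spin": 0, "claw": 50}, {"dx": 0.05, "dy": -0.2, "dz": 1.1, "spin": 0, "claw": 50}]}}

```text
time: 38.1
tool_pos: [0.612, 0.1922, 0.0747]
orientation: [180.0, -0.0, 79.1]
force: [1.3, -0.6, -1.7]
finger_gap: 0.709
grip_force: 54.7
```

```bash
python3 -c "
from h import *
im=r.capture('wrist');cv2.imwrite('pics/w12.png',im);go(611.7,190.6,58,79.2)"
```

```text
dx dy dz spin [-0.048 -0.005  0.427] -0.007 at [612.2 192.4  75.1] [ 1.7993e+02 -3.0000e-02  7.9160e+01] t 38.15
```

View pics/w12.png

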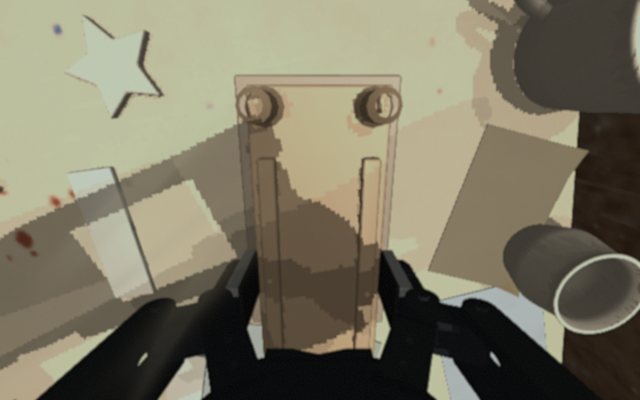

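The second deck is held level and centred over the stack, with its rails at columns 258–380. Lowering it.

{"name": "step_arm", "arguments": {"series": [{"dx": -0.04, "dy": 0, "dz": 0.1, "spin": 0, "claw": 50}, {"dx": -0.04, "dy": 0, "dz": 0.25, "spin": 0, "claw": 50}, {"dx": -0.04, "dy": 0, "dz": 0.38, "spin": 0, "claw": 50}, {"dx": -0.04, "dy": 0, "dz": 0.45, "spin": 0, "claw": 50}, {"dx": -0.04, "dy": 0, "dz": 0.5, "spin": 0, "claw": 50}, {"dx": -0.04, "dy": 0, "dz": 0.5, "spin": 0, "claw": 50}]}}

```text
time: 38.75
tool_pos: [0.6111, 0.191, 0.0538]
orientation: [-180.0, 0.0, 79.2]
force: [0.7, 0.9, -1.9]
finger_gap: 0.702
grip_force: 54.7
```

```bash
python3 -c "
from h import *
go(611.7,190.7,49,79.2)"
```

```text
dx dy dz spin [-0.004  0.017  0.121] -0.002 at [611.1 191.   53.8] [-1.7996e+02  2.0000e-02  7.9190e+01] t 38.75
```

{"name": "step_arm", "arguments": {"series": [{"dx": 0, "dy": 0.01, "dz": 0.04, "spin": 0, "claw": 50}, {"dx": 0, "dy": 0.01, "dz": 0.07, "spin": 0, "claw": 50}, {"dx": 0, "dy": 0.01, "dz": 0.1, "spin": 0, "claw": 50}, {"dx": 0, "dy": 0.01, "dz": 0.1, "spin": 0, "claw": 50}]}}

```text
time: 39.15
tool_pos: [0.6116, 0.1909, 0.0502]
orientation: [-180.0, 0.0, 79.2]
force: [0.2, -0.0, -1.4]
finger_gap: 0.711
grip_force: 54.7
```

{"name": "step_arm", "arguments": {"series": [{"dx": 0, "dy": 0, "dz": 0.02, "spin": 0, "claw": 50}, {"dx": 0, "dy": 0, "dz": 0.04, "spin": 0, "claw": 50}, {"dx": 0, "dy": 0, "dz": 0.04, "spin": 0, "claw": 50}]}}

```text
time: 39.45
tool_pos: [0.6118, 0.1909, 0.0489]
orientation: [180.0, -0.0, 79.2]
force: [-0.3, 0.5, -1.1]
finger_gap: 0.705
grip_force: 54.9
```

{"name": "step_arm", "arguments": {"series": [{"dx": 0, "dy": 0, "dz": 0.02, "spin": 0, "claw": 50}, {"dx": 0, "dy": 0, "dz": 0.03, "spin": 0, "claw": 50}, {"dx": 0, "dy": 0, "dz": 0.03, "spin": 0, "claw": 50}]}}

```text
time: 39.75
tool_pos: [0.6119, 0.1909, 0.0489]
orientation: [180.0, -0.0, 79.2]
force: [-1.8, -0.8, 6.9]
finger_gap: 0.707
grip_force: 55.6
```

Contact at 48.9, against 49 predicted, so it is seated. Release.

{"name": "step_arm", "arguments": {"series": [{"dx": 0, "dy": 0, "dz": 0, "spin": 0, "claw": 76}, {"dx": 0, "dy": 0, "dz": 0, "spin": 0, "claw": 76}, {"dx": 0, "dy": 0, "dz": 0, "spin": 0, "claw": 76}, {"dx": 0, "dy": 0, "dz": -0.5, "spin": 0, "claw": 80}, {"dx": 0, "dy": 0, "dz": -1.5, "spin": 0, "claw": 80}, {"dx": 0, "dy": 0, "dz": -2.7, "spin": 0, "claw": 80}, {"dx": 0, "dy": 0, "dz": -4, "spin": 0, "claw": 80}, {"dx": 0, "dy": 0, "dz": -4, "spin": 0, "claw": 80}, {"dx": 0, "dy": 0, "dz": -4, "spin": 0, "claw": 80}]}}

```text
time: 40.65
tool_pos: [0.613, 0.1912, 0.2097]
orientation: [179.8, -0.1, 79.2]
force: [-0.5, 1.1, -0.1]
finger_gap: 0.934
grip_force: 0.0
```

```bash
python3 c.py 65 531 -390.4 70 107.7
```

```text
40.65 [0.613  0.1912 0.2097] [ 1.7975e+02 -1.1000e-01  7.9180e+01] qd 3.82
lz deck_a 0.73 [316. 178.] [612.1 190.2 177.3  62.7  79. ]
lz deck_a 0.64 [ 46. 133.] [363.4 303.4 129.1  64.5 -70.4]
lz deck_a 0.62 [189.  85.] [518.7 314.2  51.6  50.9 -60.9]
deck_a [612.53 192.19  79.21] 0.973 [612.53 192.13  79.11  63.73] 0.974
dx dy dz spin [-14.633   0.79    3.407] -4.753 at [610.3 190.6 205.5] [-1.798e+02  9.000e-02  7.918e+01] t 40.8
```

Deck 2 is seated and aligned. Last tile now.

{"name": "step_arm", "arguments": {"series": [{"dx": -14.6, "dy": 0.8, "dz": 0, "spin": -4.75, "claw": 80}, {"dx": -14.6, "dy": 0.8, "dz": 0, "spin": -4.75, "claw": 80}, {"dx": -14.6, "dy": 0.8, "dz": 0, "spin": -4.75, "claw": 80}, {"dx": -14.6, "dy": 0.8, "dz": 0, "spin": -4.75, "claw": 80}, {"dx": -14.6, "dy": 0.8, "dz": 0, "spin": -4.75, "claw": 80}, {"dx": -14.6, "dy": 0.8, "dz": 0.5, "spin": -4.75, "claw": 80}, {"dx": -14.6, "dy": 0.8, "dz": 1, "spin": -4.75, "claw": 70}, {"dx": -14.6, "dy": 0.8, "dz": 1.5, "spin": -4.75, "claw": 66}, {"dx": -14.6, "dy": 0.8, "dz": 2, "spin": -4.75, "claw": 66}, {"dx": -14.6, "dy": 0.8, "dz": 2.5, "spin": -4.75, "claw": 66}]}}

```text
time: 41.8
tool_pos: [0.5458, -0.2926, 0.1505]
orientation: [-179.9, -0.1, 107.7]
force: [0.8, -0.5, 1.2]
finger_gap: 0.773
grip_force: 0.0
```

```bash
python3 -c "
from h import *
go(531,-390.4,70,107.7)"
```

```text
dx dy dz spin [-2.221 -1.092  2.011] -0.007 at [ 545.8 -292.6  150.5] [-1.7994e+02 -7.0000e-02  1.0766e+02] t 41.8
```

{"name": "step_arm", "arguments": {"series": [{"dx": -1.8, "dy": -0.9, "dz": 1.6, "spin": 0, "claw": 66}, {"dx": -1.8, "dy": -0.9, "dz": 1.6, "spin": 0, "claw": 66}, {"dx": -1.8, "dy": -0.9, "dz": 1.6, "spin": 0, "claw": 66}, {"dx": -1.8, "dy": -0.9, "dz": 1.6, "spin": 0, "claw": 66}, {"dx": -1.8, "dy": -0.9, "dz": 1.6, "spin": 0, "claw": 66}, {"dx": -1.8, "dy": -0.9, "dz": 1.6, "spin": 0, "claw": 66}]}}

```text
time: 42.4
tool_pos: [0.5352, -0.369, 0.0892]
orientation: [179.9, 0.0, 107.8]
force: [0.2, -0.4, 0.7]
finger_gap: 0.77
grip_force: 0.0
```

```bash
python3 b.py tile_a 531 -390.4 107.7 -16
```

```text
42.4 [ 0.5352 -0.369   0.0892] [1.7995e+02 3.0000e-02 1.0777e+02] qd 0.54
lx tile_a 0.64 [306. 218.] [ 531.1 -388.8  114.1   54.8  -72.2]
[ 531.24 -389.76  107.89] 0.982
dx dy dz spin [-0.453 -0.259  2.641] -0.017 at [ 535.4 -369.2   89.6] [1.7993e+02 8.0000e-02 1.0779e+02] t 42.5
```

{"name": "step_arm", "arguments": {"series": [{"dx": -0.45, "dy": -0.25, "dz": 0.6, "spin": 0, "claw": 64}, {"dx": -0.45, "dy": -0.25, "dz": 1.4, "spin": 0, "claw": 64}, {"dx": -0.45, "dy": -0.25, "dz": 2.1, "spin": 0, "claw": 64}, {"dx": -0.45, "dy": -0.25, "dz": 2.3, "spin": 0, "claw": 64}, {"dx": -0.45, "dy": -0.25, "dz": 2.3, "spin": 0, "claw": 64}, {"dx": -0.45, "dy": -0.25, "dz": 2.3, "spin": 0, "claw": 64}]}}

```text
time: 43.1
tool_pos: [0.5315, -0.3907, -0.0022]
orientation: [179.9, 0.1, 107.7]
force: [0.2, -0.2, -0.5]
finger_gap: 0.75
grip_force: 0.0
```

```bash
python3 -c "
from h import *
go(531.2,-389.9,-15.5,107.8)"
```

```text
dx dy dz spin [ 0.022 -0.002  0.332] -0.012 at [ 531.5 -390.7   -2.2] [1.7993e+02 1.1000e-01 1.0773e+02] t 43.1
```

{"name": "step_arm", "arguments": {"series": [{"dx": 0.01, "dy": 0, "dz": 0.15, "spin": 0, "claw": 64}, {"dx": 0.01, "dy": 0, "dz": 0.27, "spin": 0, "claw": 64}, {"dx": 0.01, "dy": 0, "dz": 0.33, "spin": 0, "claw": 64}, {"dx": 0.01, "dy": 0, "dz": 0.33, "spin": 0, "claw": 64}, {"dx": 0.01, "dy": 0, "dz": 0.33, "spin": 0, "claw": 64}]}}

```text
time: 43.6
tool_pos: [0.5302, -0.3901, -0.0169]
orientation: [-180.0, -0.0, 107.7]
force: [-0.4, 1.0, 0.0]
finger_gap: 0.748
grip_force: 0.0
```

{"name": "step_arm", "arguments": {"series": [{"dx": 0, "dy": 0, "dz": 0, "spin": 0, "claw": 48}, {"dx": 0, "dy": 0, "dz": 0, "spin": 0, "claw": 48}, {"dx": 0, "dy": 0, "dz": 0, "spin": 0, "claw": 48}, {"dx": 0, "dy": 0, "dz": 0, "spin": 0, "claw": 48}], "squeeze": 25}}

```text
time: 44.0
tool_pos: [0.5303, -0.3902, -0.0165]
orientation: [180.0, 0.0, 107.7]
force: [-1.2, -0.6, 3.8]
finger_gap: 0.62
grip_force: 26.6
```

{"name": "step_arm", "arguments": {"series": [{"dx": 0, "dy": 0, "dz": -0.15, "spin": 0, "claw": 46}, {"dx": 0, "dy": 0, "dz": -0.6, "spin": 0, "claw": 46}, {"dx": 0, "dy": 0, "dz": -1.3, "spin": 0, "claw": 46}, {"dx": 0, "dy": 0, "dz": -2.1, "spin": 0, "claw": 46}, {"dx": 0, "dy": 0, "dz": -2.9, "spin": 0, "claw": 46}, {"dx": 0, "dy": 0, "dz": -3.5, "spin": 0, "claw": 46}, {"dx": 0, "dy": 0, "dz": -3.7, "spin": 0, "claw": 46}, {"dx": 0, "dy": 0, "dz": -3.7, "spin": 0, "claw": 46}]}}

```text
time: 44.8
tool_pos: [0.5309, -0.3906, 0.1324]
orientation: [179.9, 0.1, 107.7]
force: [0.6, 0.3, -0.5]
finger_gap: 0.614
grip_force: 26.5
```

```bash
python3 -c "
from h import *
go(612.2,192,130,79.2)"
```

```text
dx dy dz spin [13.258  6.361  0.04 ] 4.747 at [ 530.9 -390.6  132.4] [1.7991e+02 1.3000e-01 1.0768e+02] t 44.8
```

{"name": "step_arm", "arguments": {"series": [{"dx": 0.3, "dy": 0.14, "dz": 0, "spin": 0.1, "claw": 46}, {"dx": 0.9, "dy": 0.43, "dz": 0, "spin": 0.4, "claw": 46}, {"dx": 1.7, "dy": 0.82, "dz": 0, "spin": 0.8, "claw": 46}, {"dx": 2.6, "dy": 1.25, "dz": 0, "spin": 1.2, "claw": 46}, {"dx": 3.5, "dy": 1.68, "dz": 0, "spin": 1.6, "claw": 46}, {"dx": 4.4, "dy": 2.11, "dz": 0, "spin": 2.0, "claw": 46}, {"dx": 5.3, "dy": 2.54, "dz": 0, "spin": 2.4, "claw": 46}, {"dx": 6.2, "dy": 2.98, "dz": 0, "spin": 2.8, "claw": 46}, {"dx": 7.0, "dy": 3.36, "dz": 0, "spin": 3.1, "claw": 46}, {"dx": 7.5, "dy": 3.6, "dz": 0, "spin": 3.3, "claw": 46}]}}

```text
time: 45.8
tool_pos: [0.5742, -0.0565, 0.1288]
orientation: [-179.7, -0.1, 87.9]
force: [-0.5, 0.2, -0.9]
finger_gap: 0.616
grip_force: 26.5
```

{"name": "step_arm", "arguments": {"series": [{"dx": 0, "dy": 0, "dz": 0, "spin": 0, "claw": 46}, {"dx": 0, "dy": 0, "dz": 0, "spin": 0, "claw": 46}]}}

```text
time: 46.0
tool_pos: [0.5749, -0.0595, 0.1295]
orientation: [-179.8, -0.0, 88.0]
force: [-0.2, -0.3, -0.3]
finger_gap: 0.616
grip_force: 26.5
```

```bash
python3 -c "
from h import *
go(612.2,192,130,79.2)"
```

```text
dx dy dz spin [ 6.315  0.714 -0.014] 1.467 at [574.9 -59.5 129.5] [-179.8   -0.    88. ] t 46.0
```

{"name": "step_arm", "arguments": {"series": [{"dx": 0.3, "dy": 0.03, "dz": 0, "spin": 0.1, "claw": 46}, {"dx": 1, "dy": 0.1, "dz": 0, "spin": 0.3, "claw": 46}, {"dx": 1.9, "dy": 0.2, "dz": 0, "spin": 0.5, "claw": 46}, {"dx": 2.9, "dy": 0.32, "dz": 0, "spin": 0.8, "claw": 46}, {"dx": 3.9, "dy": 0.44, "dz": 0, "spin": 1.1, "claw": 46}, {"dx": 4.9, "dy": 0.56, "dz": 0, "spin": 1.3, "claw": 46}, {"dx": 5.7, "dy": 0.65, "dz": 0, "spin": 1.47, "claw": 46}, {"dx": 6.2, "dy": 0.71, "dz": 0, "spin": 1.47, "claw": 46}, {"dx": 6.3, "dy": 0.71, "dz": 0, "spin": 1.47, "claw": 46}, {"dx": 6.3, "dy": 0.71, "dz": 0, "spin": 1.47, "claw": 46}]}}

```text
time: 47.0
tool_pos: [0.6137, 0.1894, 0.1305]
orientation: [-179.9, 0.1, 79.1]
force: [0.3, -0.7, -0.9]
finger_gap: 0.622
grip_force: 26.5
```

{"name": "step_arm", "arguments": {"series": [{"dx": 0, "dy": 0, "dz": 0, "spin": 0, "claw": 46}, {"dx": 0, "dy": 0, "dz": 0.3, "spin": 0, "claw": 46}, {"dx": 0, "dy": 0, "dz": 0.6, "spin": 0, "claw": 46}, {"dx": 0, "dy": 0, "dz": 0.7, "spin": 0, "claw": 46}, {"dx": 0, "dy": 0, "dz": 0.7, "spin": 0, "claw": 46}]}}

```text
time: 47.5
tool_pos: [0.6128, 0.1895, 0.1014]
orientation: [-179.8, 0.1, 79.0]
force: [-0.0, 0.0, -0.5]
finger_gap: 0.617
grip_force: 26.5
```

```bash
python3 -c "
from h import *
r.capture('wrist');go(612.2,192,70,79.2)
look('ly',[('tile_a',.124)])"
```

```text
dx dy dz spin [ 0.048 -0.039  0.805] -0.027 at [613.4 189.8 102.2] [-1.7991e+02  4.0000e-02  7.9040e+01] t 47.55
47.55 [0.6134 0.1898 0.1022] [-1.7991e+02  4.0000e-02  7.9040e+01] qd 1.11
ly tile_a 0.64 [317. 246.] [614.  191.6 113.3  53.6  79.2]
```

{"name": "step_arm", "arguments": {"series": [{"dx": 0.03, "dy": -0.04, "dz": 0.2, "spin": 0, "claw": 46}, {"dx": 0.03, "dy": -0.04, "dz": 0.5, "spin": 0, "claw": 46}, {"dx": 0.03, "dy": -0.04, "dz": 0.7, "spin": 0, "claw": 46}, {"dx": 0.03, "dy": -0.04, "dz": 0.78, "spin": 0, "claw": 46}, {"dx": 0.03, "dy": -0.04, "dz": 0.8, "spin": 0, "claw": 46}, {"dx": 0.03, "dy": -0.04, "dz": 0.8, "spin": 0, "claw": 46}]}}

```text
time: 48.25
tool_pos: [0.6127, 0.1918, 0.0709]
orientation: [-180.0, 0.0, 79.1]
force: [0.1, -0.8, -0.7]
finger_gap: 0.62
grip_force: 26.5
```

```bash
python3 -c "
from h import *
r.capture('wrist');go(612.0,191.3,64.5,79.2)"
```

```text
dx dy dz spin [-0.018 -0.019  0.168] -0.023 at [612.9 191.8  71.2] [ 1.7999e+02 -1.0000e-02  7.9060e+01] t 48.3
```

{"name": "step_arm", "arguments": {"series": [{"dx": -0.02, "dy": -0.02, "dz": 0.05, "spin": -0.02, "claw": 46}, {"dx": -0.02, "dy": -0.02, "dz": 0.1, "spin": -0.02, "claw": 46}, {"dx": -0.02, "dy": -0.02, "dz": 0.14, "spin": -0.02, "claw": 46}, {"dx": -0.02, "dy": -0.02, "dz": 0.14, "spin": -0.02, "claw": 46}, {"dx": -0.02, "dy": -0.02, "dz": 0.14, "spin": -0.02, "claw": 46}]}}

```text
time: 48.8
tool_pos: [0.6117, 0.1911, 0.0655]
orientation: [-180.0, 0.0, 79.2]
force: [0.7, 0.5, 0.2]
finger_gap: 0.618
grip_force: 26.5
```

{"name": "step_arm", "arguments": {"series": [{"dx": 0, "dy": 0, "dz": 0.02, "spin": 0, "claw": 46}, {"dx": 0, "dy": 0, "dz": 0.04, "spin": 0, "claw": 46}, {"dx": 0, "dy": 0, "dz": 0.04, "spin": 0, "claw": 46}]}}

```text
time: 49.1
tool_pos: [0.6119, 0.1912, 0.0644]
orientation: [180.0, -0.0, 79.2]
force: [-1.6, -0.7, 3.5]
finger_gap: 0.621
grip_force: 26.9
```

Contact at 64.4 against 64.5 predicted. Release, retreat and verify.

{"name": "step_arm", "arguments": {"series": [{"dx": 0, "dy": 0, "dz": -0.02, "spin": 0, "claw": 64}, {"dx": 0, "dy": 0, "dz": -0.02, "spin": 0, "claw": 64}, {"dx": 0, "dy": 0, "dz": -0.02, "spin": 0, "claw": 64}, {"dx": 0, "dy": 0, "dz": -0.5, "spin": 0, "claw": 64}, {"dx": 0, "dy": 0, "dz": -1.5, "spin": 0, "claw": 70}, {"dx": 0, "dy": 0, "dz": -2.7, "spin": 0, "claw": 78}, {"dx": 0, "dy": 0, "dz": -4, "spin": 0, "claw": 80}, {"dx": 0, "dy": 0, "dz": -4, "spin": 0, "claw": 80}, {"dx": 0, "dy": 0, "dz": -4, "spin": 0, "claw": 80}]}}

```text
time: 50.0
tool_pos: [0.6129, 0.1915, 0.2262]
orientation: [179.8, -0.1, 79.2]
force: [0.3, 0.0, -1.0]
finger_gap: 0.936
grip_force: 0.0
```

```bash
python3 c.py 65 612 192 250 79.2; python3 - <<'E'
from h import *
s=r.capture('side')[140:310,170:370];w=np.load('lz.npz')['im'][60:310,220:420]
s=cv2.resize(s,(400,340),interpolation=cv2.INTER_CUBIC);w=cv2.resize(w,(400,500),interpolation=cv2.INTER_CUBIC)
c=np.zeros((500,800,3),np.uint8);c[:340,:400]=s;c[:,400:]=w;cv2.imwrite('pics/end.png',c)
E
```

```text
50.0 [0.6129 0.1915 0.2262] [ 1.7975e+02 -1.1000e-01  7.9190e+01] qd 3.87
lz tile_a 0.96 [315. 185.] [612.4 191.9 117.2  55.4  79.8]
lz deck_a 0.83 [ 51. 124.] [357.6 310.7 144.3  64.7 -69.1]
lz deck_a 0.55 [319. 129.] [623.5 250.7  62.8  53.5 -12.2]
tile_a [612.1  191.69  79.3 ] 0.976 [612.19 191.9   79.18  80.73] 0.978
dx dy dz spin [ 0.036  0.032 -0.702] -0.003 at [610.4 190.8 221.9] [-1.798e+02  9.000e-02  7.918e+01] t 50.15
```

View pics/end.png

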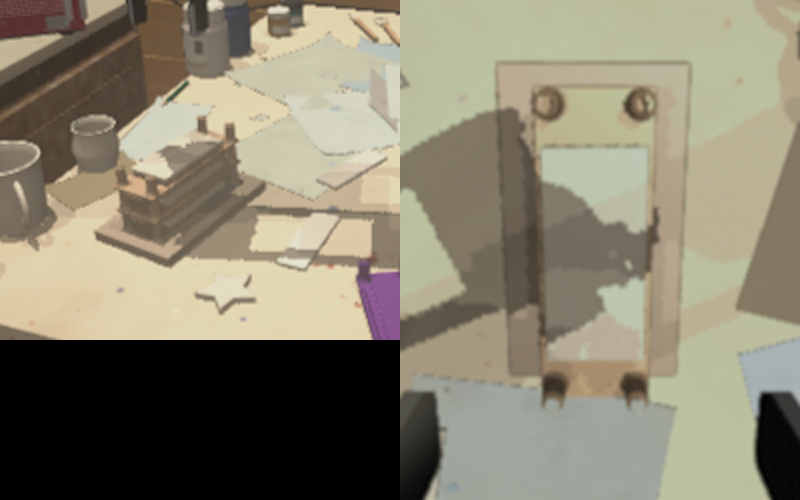

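The stack is level and complete. The top tile is centred between the posts, and the star, strips and vase are where they were.

```bash
python3 -c "
from workcell import r
print(r.finish_job())"
```

```text
the job is handed in; nothing more can be done
None
```

The crank is loaded as asked and handed in at about 50 s: tile, deck, tile, deck, tile. In the camera checks each tile sat within about 1 mm of centre, both decks were fully down, and the strips, star and vase were not touched.

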